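# Check in a core-drill kit: seat and drift out the arbor, stow tools, show the labels

### The job

Check the core-drill kit in on the kitchen worktop: take the arbor from its wooden rack and start its taper in the upturned spindle with the tang about an eighth of a turn out of line with the slot, so that it stops short; then push and twist until the tang drops into the slot and the collar is fully home on the nose, and let go. Drive the drift through the slot until it alone has lifted the arbor free of its taper (about 6 mm or more), not touching the arbor meanwhile, then put the arbor back upright in its rack and lay the drift in its cradle. Every core bit standing at the reader (there are two or three) must also be turned where it stands, upright in front of the reader, so that its white label squarely faces the reader; leave the mug, bottle and screwdriver alone.

Things in the scene. Friction and masses are not known exactly. Their poses are not given: they have to be found in the camera images.
- spindle: Core-drill unit fixed to the worktop, its eight-sided steel nose (66 mm across) pointing up to z = 132 mm; origin on the nose's axis at worktop level, z up. Foot 150 (x) by 90 mm, 30 mm high. Gearbox and motor, up to 85 mm high, lie 46 to 235 mm off towards its -y (away from the robot). Tapered bore from above, drift slot through it along x, open at both ends (see nose, slot).
- nose (a point): Centre of the bore's mouth, z = 132 mm, x along the slot. The bore tapers from 42 to 26 mm; its bottom is a ledge at z = 66 mm cut by the slot. A tang out of line stops on the ledge; in line (within 0.15 rad) it drops 14 mm into the slot. Sprung pads grip the taper over the last 8 mm: seating takes 5 to 15 N downward (less while twisting), pulling out 5 to 10 N.
- slot (a point): Point on the spindle axis on the slot's floor, z = 30 mm, x along the slot. The slot is 14 mm wide, from z = 30 to 66 mm, and inside the steel for 32 mm either side of the axis; drive the drift in from either end, its underside on or just over the floor. The seated tang's end is 22 mm above the floor.
- arbor_head (a point): Taper-shank steel arbor, 135 mm long, about 0.35 kg: centre of its square head (30 x 30 mm, 47 mm long; grip here), 110 mm above the tang's end; z along it, upward; x, y square to the head's faces. Collar 54 mm across, 8 mm thick, its underside 30 mm below this point. Height here: home in the spindle z = 162 mm, tang on the ledge 176 mm, in the rack 120 mm.
- arbor_foot (a point): Centre of the tang's end (bottom) of the arbor, axes as arbor_head. The tang is 20 mm long, 24 mm wide along x, 9 mm thick along y (either way round fits the slot); above it the taper widens from 24 to 40 mm over 60 mm, up to the collar. Home in the spindle: z = 52 mm, on the ledge 66 mm.
- rack_hole (a point): Fixed plywood rack block, 85 x 85 mm, 90 mm high, with one round upright hole 46 mm across right through; this point is the centre of the hole's mouth (z = 90 mm). The arbor hangs in it by its collar, at any turn about its axis.
- drift_grip (a point): Drift (steel wedge), 195 mm long, about 0.3 kg, on its flat underside: centre of its black block handle, 50 mm long (x), 18 wide (y), 40 high, so 20 mm above the underside. x points to the tip, 170 mm ahead. Blade 10 mm wide; its top slopes from 12 mm high at the tip to 34.5 mm at 90 mm behind it, then is level to the handle.
- drift_tip (a point): The drift's tip, 6 mm above its underside, 170 mm ahead of drift_grip. In the slot the blade meets the seated tang when the tip is about 28 mm past the spindle axis; each further 4 mm lifts the arbor 1 mm (60 mm past: 8 mm), against up to 25 N. Let go, it stays there and props the arbor up; drawn out under the arbor, it lets it drop again.
- cradle_seat (a point): Fixed plywood cradle for the drift: board 215 x 50 mm, 6 mm thick (37 mm behind this point, 178 ahead), with two pairs of cheeks, gap 16 mm, 20 mm long, tops at z = 28 mm, centred 65 and 130 mm ahead along x. This point is on the board (z = 6 mm) under the handle's place: the drift lies with its handle's centre over it, tip towards +x, blade between the cheeks (drift_grip at z = 26 mm).
- reader: Tag reader, a grey block 50 mm (x) by 360 mm (y) by 48 mm high, fixed; origin under its centre. Its reading face, a long dark window, is on its -x side (towards the robot); the bits stand before that face, about 95 mm from the block's middle line.
- mug_p (a point): White mug, 76 mm across, 90 mm high, to be left alone: point on its axis at mid height.
- sealant_p (a point): Grey bottle, 60 mm across, 170 mm high, to be left alone: point on its axis at mid height.
- screwdriver_p (a point): Screwdriver lying on the worktop, to be left alone: point at its middle, at worktop height.
- bit1_mid (a point): Core bit, a steel cylinder 60 mm across, 90 mm high (plus a 26 mm stub 10 mm high on top), 0.4 kg, standing before the reader, at the reader's -y end (robot's right); may be absent. This is its centre, 45 mm above its foot, heavy at the foot. x points out through its white label (28 x 40 mm, upper half of its side; a white stripe on top points the same way); it faces the reader when x lies along the reader's +x.
- bit2_mid (a point): Core bit, a steel cylinder 60 mm across, 90 mm high (plus a 26 mm stub 10 mm high on top), 0.4 kg, standing before the reader, in the middle; may be absent. This is its centre, 45 mm above its foot, heavy at the foot. x points out through its white label (28 x 40 mm, upper half of its side; a white stripe on top points the same way); it faces the reader when x lies along the reader's +x.
- bit3_mid (a point): Core bit, a steel cylinder 60 mm across, 90 mm high (plus a 26 mm stub 10 mm high on top), 0.4 kg, standing before the reader, at the reader's +y end (robot's left); may be absent. This is its centre, 45 mm above its foot, heavy at the foot. x points out through its white label (28 x 40 mm, upper half of its side; a white stripe on top points the same way); it faces the reader when x lies along the reader's +x.

How it is judged:
On the way, in this order (a step that is already met when the one before it is completed fails the run):
1. the arbor's shank is in the spindle's bore with its tang stopped out of line with the slot (more than 0.4 rad) (horizontal distance between arbor_head and nose below 0.008 m and angle between arbor_head's own z axis and vertical below 0.1 rad and height (world z) of arbor_foot between 0.058 and 0.072 m and angle between the x axis of arbor_head and the x axis of slot, either way round above 0.4 rad), for 0.2 s.
2. the arbor has been pushed and twisted fully home (collar within 2.5 mm of the nose), tang in the slot, and let go (horizontal distance between arbor_head and nose below 0.008 m and angle between arbor_head's own z axis and vertical below 0.1 rad and height (world z) of arbor_foot below 0.0545 m and angle between the x axis of arbor_head and the x axis of slot, either way round below 0.3 rad and contact force between the fingers and arbor below 0.1 N), for 0.2 s.
3. the drift, in the slot under the tang, has lifted the arbor at least 5 mm off its seat, and the fingers are not touching the arbor (horizontal distance between arbor_head and nose below 0.008 m and angle between arbor_head's own z axis and vertical below 0.1 rad and height (world z) of arbor_foot between 0.057 and 0.07 m and contact force between drift and arbor above 0.3 N and contact force between each of the arm, the fingers and arbor below 0.1 N), for 0.3 s.
At the end, for the whole second after the job is handed in: Arbor hanging upright in the rack hole (within 8 mm, height 6 mm); drift flat in its cradle (handle within 20 mm, 0.15 rad); each bit present upright before the reader (45 to 160 mm from its middle line, within 200 mm along it), label within 0.25 rad of facing it; all at rest (horizontal distance between arbor_head and rack_hole below 0.008 m and height (world z) of arbor_head between 0.114 and 0.125 m and angle between each of arbor_head, drift_grip, bit1_mid, bit2_mid, bit3_mid's own z axis and vertical below 0.1 rad and linear speed of each of arbor, drift, bit1, bit2, bit3 below 0.02 m/s and horizontal distance between drift_grip and cradle_seat below 0.02 m and angle between the x axis of drift_grip and the x axis of cradle_seat, either way round below 0.15 rad and x of drift_tip in the frame of cradle_seat above 0.13 m and height (world z) of drift_grip below 0.031 m and angle between the x axis of each of bit1_mid, bit2_mid, bit3_mid and the x axis of reader, either way round below 0.25 rad and x of reader in the frame of bit1_mid above 0.02 m and x of bit1_mid in the frame of reader between -0.16 and -0.045 m and y of bit1_mid in the frame of reader between -0.2 and 0.2 m and height (world z) of each of bit1_mid, bit2_mid, bit3_mid below 0.052 m and x of reader in the frame of bit2_mid above 0.02 m and x of bit2_mid in the frame of reader between -0.16 and -0.045 m and y of bit2_mid in the frame of reader between -0.2 and 0.2 m and x of reader in the frame of bit3_mid above 0.02 m and x of bit3_mid in the frame of reader between -0.16 and -0.045 m and y of bit3_mid in the frame of reader between -0.2 and 0.2 m); the robot touches nothing.
It fails at once if the mug is knocked about (distance of mug_p from where it was at the start of the episode above 0.03 m or angle between mug_p's own z axis and vertical above 0.4 rad).
It fails at once if the bottle is knocked about (distance of sealant_p from where it was at the start of the episode above 0.03 m or angle between sealant_p's own z axis and vertical above 0.4 rad).
It fails at once if the screwdriver is knocked about (distance of screwdriver_p from where it was at the start of the episode above 0.03 m).
Of bit1, bit2, bit3 only 2 to 3 are there at a start; the rules pass over those that are not, and their reading is None.
At some moment in a run one of bit1, bit2, bit3 may be knocked a few centimetres aside while the robot is not near it.
It also fails if it takes over 192 s, if anything falls off the work surface, if the arm or the gripper's body presses on something with over 40 N, if the wrist force passes 120 N, or if a joint passes its speed limit or range.

### The arm

A 6-joint arm with a two-finger parallel gripper is mounted at the origin on the work surface. World frame = base frame: x ahead of the robot, y to its left, z up, the work surface at z = 0. Lengths are in m, angles in rad, forces in N, time in s.
With the tool pointing down it reaches from about 0.35 to 0.975 m from the base axis. Payload 4.9 kg.
Tool frame: the origin (TCP) lies on the centre line of the jaws, within the pads' length; the fingertips stand arm.tips_ahead ahead of it and the grasp point (between the pads) lies 11 mm behind it (arm.tips_ahead is the distance from the TCP to the fingertips, in m); z points along the fingers, y is the direction in which the jaws open and shut (so a half turn about z gives the same grasp; the last joint's range is limited). The gripper opens to 85 mm and grips with 20 to 120 N. Pads are 22 mm wide; open, the fingers measure 114 mm over their backs; the gripper's body (76 mm by 85 mm) begins 54 mm behind the grasp point. The pads swing forward as they close: fully open they stand 13 mm farther back than shut.
Start: joints at [1.18, 0.053, 1.613, -0, 1.476, -0.119], TCP at [0.168, 0.602, 0.239] pointing down, gripper open.
Joint ranges: [-3.01, 3.01], [-1.01, 2.22], [0.06, 2.58], [-1.02, 4.17], [0.09, 2.62], [-3.14, 3.14]. Speed limits (rad/s): [2.57, 2.57, 3.14, 3.14, 3.14, 3.14].

### API

Orientations are given as a 3x3 rotation matrix whose columns are the frame's x, y, z axes.
In Python, from plant import arm gives the robot as it stands.
- The arm moves only by the tool step_arm, never from a script. Its argument "steps" is one flat list of numbers, 7 for each row, row after row: the shift along the world's x, y, z in cm, then the turn, a rotation vector about the world's x, y, z in rad, then the opening in per cent of the stroke, from 0 (shut) to 100 (fully open). A call has 1 to 20 rows; each row shifts and turns the commanded pose from where the row before left it; what a row does not reach is not made up. A row lasts 1/10 s, in which the tool goes at most 50 mm and 8.59 degrees, less where a joint would pass 70% of its speed; a pose out of reach is approached as far as the arm can. A call is refused whole if a number of a shift passes 5 or a number of a turn 0.15, either way. A call with a gripper value outside its range is refused whole. The fingers move at their own pace and stop on an object; "newtons" is the grip in N (left out, the last holds). Time passes only in rows, so rows that do not move let the fingers close. It gives the time, the measured TCP pose, the force and the opening at its end, in the units of the state.
- arm.get_state(): the state, without advancing time (a new reading comes with each control period).
- arm.snapshot(name): name is "scene" or "top" or "wrist"; returns the picture (420x560x3 uint8, red, green, blue); there is no depth.
- arm.camera_params(name): a dict with "fx", "fy", "cx", "cy" (pixels), "world_to_cam" (4x4, takes a point from world to camera coordinates); the wrist camera has in their place "hand_eye" (4x4, takes a point from camera to tool coordinates, whose origin is the TCP and whose axes are the flange's). Camera axes: x right, y down, z forward; pixel columns grow to the right and rows downward; lengths in m; the calibration is good to about 2 mm. A picture is of the moment at which its call begins: read the wrist's pose just before it. camera_params takes no time and is no camera call.
- arm.job_done(): hands the job in, once; it reports no verdict.
The state is a dict: "time_s": time; "q": joint angles; "joint_vel": joint speeds; "joint_efforts": joint torques, N m; "tcp_pos": TCP position; "tool_rot": TCP orientation; "force": force on the tool from outside, world axes, zero at the start; "wrist_torque": the same for the moment, N m; "grip_width": finger opening in m.
Only numpy, scipy, OpenCV 4.12 (cv2) and the standard library are available. Lean on these libraries where they do the work, as an engineer would, in place of code of your own. Each camera call takes 0.05 s, during which the arm holds its last target. There are 200 camera calls.

## Working session

There is one attempt and no reset: what is moved stays moved. The work goes in short steps, Python scripts to look and compute and a tool call to move; the robot and the scene stay as the last step left them, time stands still between calls to the robot, and variables do not carry over. Pictures are saved under pics/ and viewed, about 12 in all and at most 16, crops included, and the job is handed in when it is done.

Besides the shell and the picture viewer there is one more tool, called after ">>>" as name(argument=value, ...) on one line, values as JSON. step_arm: Moves the arm, as the interface text tells. Its arguments: {"type":"object","properties":{"steps":{"type":"array"},"newtons":{"type":"number"}},"required":["steps"]}

```bash
ls; mkdir -p pics
python3 - <<'E'
from plant import arm
import cv2,numpy as np
np.set_printoptions(precision=4,suppress=True)
s=arm.get_state();print(s['time_s'],s['tcp_pos'],s['tool_rot'],s['grip_width'],arm.tips_ahead)
for n in('scene','top'):
    im=arm.snapshot(n);cv2.imwrite(f'pics/{n}0.png',im[...,::-1])
    p=arm.camera_params(n);print(n,p['fx'],p['fy'],p['cx'],p['cy']);print(np.array(p['world_to_cam']))
p=arm.camera_params('wrist');print(p)
E
```

```text
pics
0.0 [0.1675 0.6015 0.238 ] [[-0.9633  0.2685 -0.0008]
 [ 0.2685  0.9633 -0.002 ]
 [ 0.0002 -0.0021 -1.    ]] 0.08576638630495223 0.008
scene 382.74274534906175 382.74274534906175 282.29835215826887 210.81607925502317
[[-0.8576  0.5143  0.001   0.5236]
 [ 0.4477  0.7475 -0.4908 -0.2032]
 [-0.2532 -0.4205 -0.8713  1.2386]
 [ 0.      0.      0.      1.    ]]
top 454.04345056243216 454.04345056243216 283.6684536090776 199.70364824711967
[[-0.0141 -0.9999 -0.0091 -0.0301]
 [-0.9871  0.0154 -0.1593  0.6324]
 [ 0.1594  0.0067 -0.9872  1.2106]
 [ 0.      0.      0.      1.    ]]
{'fx': 365.19890923786073, 'fy': 365.19890923786073, 'cx': 271.69020356146484, 'cy': 213.74266905161826, 'hand_eye': array([[-0.0003, -0.9587, -0.2845,  0.0722],
       [ 1.    , -0.0001, -0.0005, -0.    ],
       [ 0.0004, -0.2845,  0.9587, -0.135 ],
       [ 0.    ,  0.    ,  0.    ,  1.    ]])}
```

View pics/scene0.png

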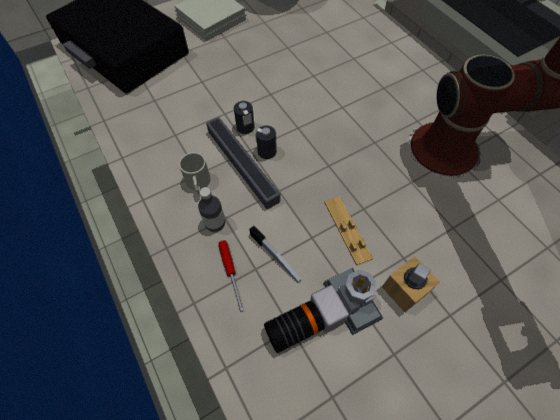

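View pics/top0.png

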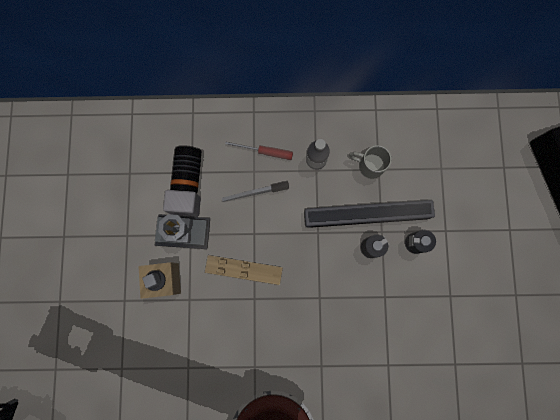

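Scene: spindle nose at top-view pixel (173,228), rack (155,282), cradle (243,270), drift (255,190), reader (370,213), two bits (375,246) and (421,241). I'll enlarge the top views.

```bash
cat > h.py <<'E'
from plant import arm
import cv2,numpy as np
np.set_printoptions(precision=4,suppress=True)
def cam(n,st=None):
    p=arm.camera_params(n);K=np.array([[p['fx'],0,p['cx']],[0,p['fy'],p['cy']],[0,0,1]])
    if n=='wrist':
        T=np.eye(4);T[:3,:3]=st['tool_rot'];T[:3,3]=st['tcp_pos'];W=np.linalg.inv(T@np.array(p['hand_eye']))
    else: W=np.array(p['world_to_cam'])
    return K,W
def w(n,u,v,z,st=None):
    K,W=cam(n,st);d=W[:3,:3].T@np.linalg.inv(K)@[u,v,1];c=-W[:3,:3].T@W[:3,3]
    return c+d*(z-c[2])/d[2]
def px(n,P,st=None):
    K,W=cam(n,st);q=K@(W[:3,:3]@np.array(P,float)+W[:3,3]);return q[:2]/q[2]
def tri(u1,u2):  # scene px, top px
    A=[]
    for n,u in(('scene',u1),('top',u2)):
        K,W=cam(n);P=K@W[:3];A+=[u[0]*P[2]-P[0],u[1]*P[2]-P[1]]
    X=np.linalg.svd(np.array(A))[2][-1];return X[:3]/X[3]
def crop(im,x0,y0,x1,y1,s,f,step=10):
    c=cv2.resize(im[y0:y1,x0:x1],None,fx=s,fy=s,interpolation=cv2.INTER_CUBIC)[...,::-1].copy()
    c=cv2.convertScaleAbs(c,alpha=1.5,beta=10)
    for u in range(-(-x0//step)*step,x1,step):
        cv2.line(c,(int((u-x0+.5)*s),0),(int((u-x0+.5)*s),6),(0,255,255));cv2.putText(c,str(u),(int((u-x0)*s),16),0,.32,(0,255,255))
    for v in range(-(-y0//step)*step,y1,step):
        cv2.line(c,(0,int((v-y0+.5)*s)),(6,int((v-y0+.5)*s)),(0,255,255));cv2.putText(c,str(v),(8,int((v-y0+.5)*s)+3),0,.32,(0,255,255))
    cv2.imwrite(f,c)
E
python3 - <<'E'
from h import *
im=cv2.imread('pics/top0.png')[...,::-1]
crop(im,134,172,294,306,4.4,'pics/a.png')
for n,u,v,z in(('nose',173,228,.132),('rack',152,281,.12),('bit',375,240,.1),('bit',422,238,.1),('cradle',243,270,.006),('drift',281,186,.04),('tip',224,199,.01)):print(n,w('top',u,v,z))
for n,u,v,z in(('nose',361,286,.132),('drift',257,233,.04)):print(n,w('scene',u,v,z))
E
```

```text
nose [0.5494 0.246  0.132 ]
rack [0.4155 0.2995 0.12  ]
bit [ 0.513 -0.278  0.1  ]
bit [ 0.5164 -0.4014  0.1   ]
cradle [0.4408 0.0779 0.006 ]
drift [ 0.6728 -0.0325  0.04  ]
tip [0.6431 0.1321 0.01  ]
nose [0.5546 0.2564 0.132 ]
drift [ 0.6756 -0.0256  0.04  ]
```

View pics/a.png

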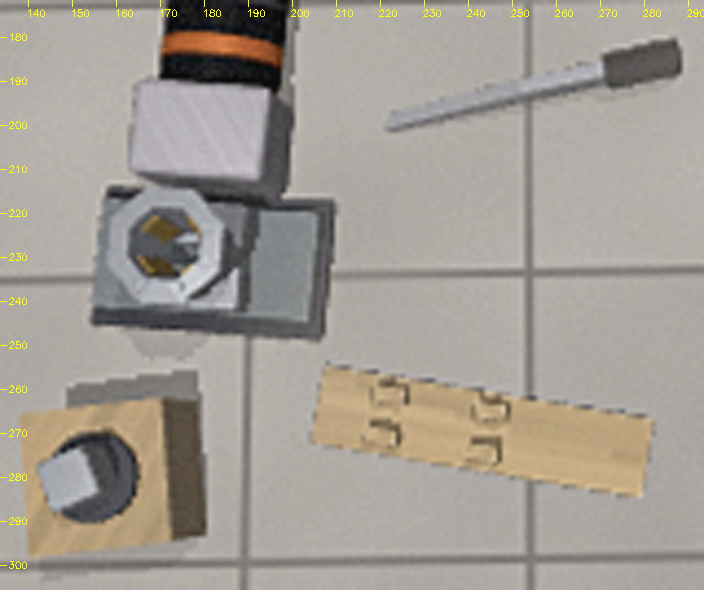

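Cradle's cheeks lie towards its left end, so its +x is about world +y, and the drift already points that way. Spindle slot lies about along world y. Moving in for wrist views.

>>> step_arm(steps=[4,-4.4,1,0,0,0.035,100,4,-4.4,1,0,0,0.035,100,4,-4.4,1,0,0,0.035,100,4,-4.4,1,0,0,0.035,100,4,-4.4,1,0,0,0.035,100,4,-4.4,1,0,0,0.035,100,4,-4.4,0,0,0,0.035,100,3,-3,0,0,0,0.025,100,0,0,0,0,0,0,100,0,0,0,0,0,0,100])

```text
time_s: 1.1
tcp_pos: [0.4306, 0.3155, 0.2885]
tool_rot: [[-1.0, 0.004, -0.001], [0.004, 1.0, -0.0], [0.001, -0.0, -1.0]]
force: [0.1, -0.4, 0.1]
grip_width: 0.0851
```

```bash
cat > snap.py <<'E'
import sys;from h import *;import pickle
n=sys.argv[1];s=arm.get_state();im=arm.snapshot('wrist');cv2.imwrite(f'pics/{n}.png',im[...,::-1]);pickle.dump(s,open(f'pics/{n}.pkl','wb'))
print(s['time_s'],np.array(s['tcp_pos']),np.array(s['tool_rot']).ravel(),s['grip_width'],np.array(s['force']))
if len(sys.argv)>2:
    a=list(map(int,sys.argv[2:6]));crop(im,*a,min(780/(a[2]-a[0]),590/(a[3]-a[1])),f'pics/{n}c.png',20)
E
python3 snap.py w1 0 0 560 420
```

```text
1.1 [0.4306 0.3155 0.2885] [-1.      0.0041 -0.0013  0.0041  1.     -0.      0.0013 -0.0001 -1.    ] 0.0850592387344982 [ 0.1492 -0.41    0.073 ]
```

View pics/w1c.png

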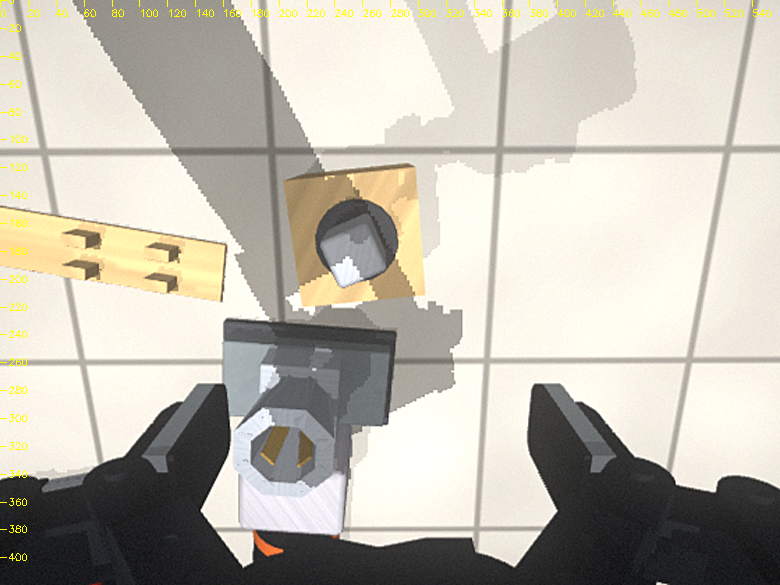

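Run:
```python
from h import *;import pickle
s=pickle.load(open('pics/w1.pkl','rb'));k=1.3929
f=lambda u,v,z:w('wrist',u/k-.5,v/k-.5,z,s)
print('nose',f(284,445,.132))
R=[f(*p,.09) for p in((285,180),(413,164),(425,293),(300,305))];print('rack',np.mean(R,0),[np.linalg.norm(R[i]-R[i-1]) for i in range(4)])
a,b=f(226,319,0),f(396,332,0);print('foot',a,b,np.linalg.norm(a-b),(a+b)/2,np.degrees(np.arctan2(*(b-a)[1::-1])))
im=cv2.imread('pics/w1.png')[...,::-1]
crop(im,200,110,320,230,4.8,'pics/h1.png',10)
im=cv2.imread('pics/scene0.png')[...,::-1]
```

```text
nose [0.5442 0.2526 0.132 ]
rack [0.4152 0.2999 0.09  ] [np.float64(0.0839127046131389), np.float64(0.08230077728236171), np.float64(0.08559494930066407), np.float64(0.08600234226277644)]
foot [0.5019 0.1803 0.    ] [0.5147 0.3298 0.    ] 0.14999805392185345 [0.5083 0.255  0.    ] 85.11231664531734
```

View pics/h1.png

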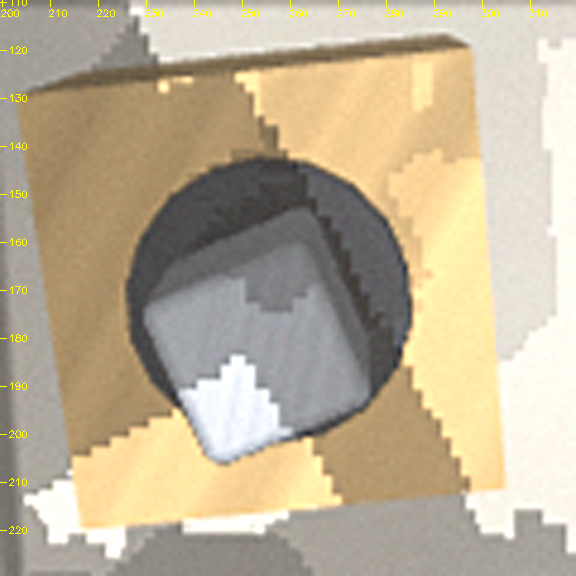

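Run:
```python
from h import *;import pickle
s=pickle.load(open('pics/w1.pkl','rb'))
f=lambda u,v,z:w('wrist',200+u/4.8-.5,110+v/4.8-.5,z,s)
C=[f(*p,.1435) for p in((147,317),(305,240),(370,390),(222,463))];print('head',np.mean(C,0),[np.linalg.norm(C[i]-C[i-1]) for i in range(4)])
for i in range(4):
  d=C[i]-C[i-1];print(np.degrees(np.arctan2(d[1],d[0]))%90)
print('hole',f(269,302,.098))
```

```text
head [0.4163 0.3014 0.1435] [np.float64(0.02706951479068188), np.float64(0.02847259019508238), np.float64(0.026643789676607483), np.float64(0.027405173522937223)]
25.189026457340788
25.63408732618342
22.877294656579775
26.58695066049612
hole [0.4159 0.3008 0.098 ]
```

>>> step_arm(steps=[3,-2,0,0,0,0,100,4,-2,-0.5,0,0,0,100,4,-2,-0.5,0,0,0,100,0,0,0,0,0,0,100,0,0,0,0,0,0,100])

```text
time_s: 1.65
tcp_pos: [0.5399, 0.2571, 0.2782]
tool_rot: [[-1.0, 0.001, -0.002], [0.001, 1.0, -0.0], [0.002, -0.0, -1.0]]
force: [-1.4, 0.1, -0.3]
grip_width: 0.0855
```

```bash
python3 snap.py w2 180 180 380 330
```

```text
1.65 [0.5399 0.2571 0.2782] [-1.     0.001 -0.002  0.001  1.    -0.     0.002 -0.    -1.   ] 0.08551912347479475 [-1.356   0.0543 -0.2863]
```

View pics/w2c.png

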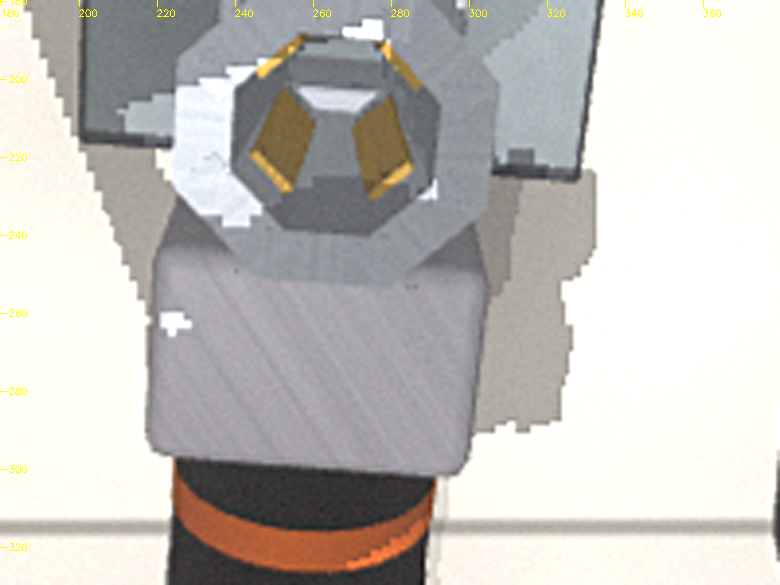

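Run:
```python
from h import *;import pickle
s=pickle.load(open('pics/w2.pkl','rb'))
f=lambda u,v,z:w('wrist',180+u/3.9-.5,180+v/3.9-.5,z,s)
print(f(336,136,.132))
for a,b in(((232,100),(440,115)),((300,35),(270,225))):pass
a,b=f(275,233,.132),f(400,237,.132)
for a,b,z in(((160,452),(455,476),.085),((385,285),(492,210),.132),((240,272),(176,208),.132),((176,208),(174,75),.132),((492,210),(498,85),.132),((250,275),(385,285),.132),((80,142),(175,147),.03)):
  d=f(*b,z)-f(*a,z);print(np.linalg.norm(d),np.degrees(np.arctan2(d[1],d[0]))%45)
print(px('wrist',[.5505,.2515,.132],s))
print('top bore',w('top',171.2,226.5,.132))
```

```text
[0.5514 0.252  0.132 ]
0.0763368742047178 39.737238053579446
0.027974371755443133 37.06999778265033
0.019402622303853215 42.17730585979578
0.02865776399647385 43.65767311797998
0.026996022166368542 43.83907253594185
0.028738414133886423 40.38380087628319
0.02669102924820465 41.78181066821378
[265.047  213.3406]
top bore [0.5533 0.2508 0.132 ]
```

>>> step_arm(steps=[-4.1,1.45,0,0,0,0.145,100,-4.1,1.45,0,0,0,0.145,100,-4.15,1.45,0,0,0,0.145,100,0,0,-4,0,0,0,100,0,0,-4,0,0,0,100,0,0,-2.5,0,0,0,100,0,0,0,0,0,0,100,0,0,0,0,0,0,100])

```text
time_s: 2.5
tcp_pos: [0.4161, 0.3005, 0.1749]
tool_rot: [[-0.907, -0.421, 0.0], [-0.421, 0.907, 0.0], [-0.001, 0.0, -1.0]]
force: [0.5, 0.4, -0.0]
grip_width: 0.0852
```

Run:
```python
from h import *
s=arm.get_state();R=np.array(s['tool_rot']);print(s['tcp_pos'],R[:,1],np.degrees(np.arctan2(R[1,1],R[0,1])),R[:,2],s['q'],s['force'])
```

```text
[0.4161 0.3005 0.1749] [-0.4215  0.9068  0.0002] 114.9272608316342 [ 0.0004  0.0004 -1.    ] [ 0.4803 -0.1699  1.9354  0.0002  1.3755 -1.5256] [ 0.5463  0.4014 -0.0471]
```

>>> step_arm(steps=[0,0,-3,0,0,0,100,0,0,-3.1,0,0,0,100,0,0,0,0,0,0,50,0,0,0,0,0,0,0,0,0,0,0,0,0,0,0,0,0,0,0,0,0,0,0,0,0,0,0,0,0,0,0,0,0,0,0], newtons=50)

```text
time_s: 3.3
tcp_pos: [0.4185, 0.3006, 0.116]
tool_rot: [[-0.908, -0.42, 0.004], [-0.42, 0.908, 0.002], [-0.005, 0.001, -1.0]]
force: [-1.6, 0.7, 5.2]
grip_width: 0.0293
```

>>> step_arm(steps=[0,0,2,0,0,0,0,0,0,4,0,0,0,0,0,0,4,0,0,0,0,0,0,3,0,0,0,0,0,0,2,0,0,0,0,0,0,0,0,0,0,0,0,0,0,0,0,0,0])

```text
time_s: 4.0
tcp_pos: [0.4167, 0.2995, 0.2624]
tool_rot: [[-0.908, -0.42, -0.0], [-0.42, 0.908, -0.0], [0.001, -0.0, -1.0]]
force: [-0.4, 0.5, -3.2]
grip_width: 0.0292
```

Run:
```python
from h import *
s=arm.get_state();print(s['tcp_pos'],s['force'],s['wrist_torque'])
im=arm.snapshot('scene');a=px('scene',np.array(s['tcp_pos'])-[0,0,.1]).astype(int);print(a)
b=arm.snapshot('top');c=px('top',np.array(s['tcp_pos'])-[0,0,.1]).astype(int);print(c)
crop(im,a[0]-50,a[1]-55,a[0]+50,a[1]+35,6,'pics/s2.png')
cv2.imwrite('pics/top2.png',b[...,::-1])
```

```text
[0.4167 0.2995 0.2624] [-0.3905  0.4764 -3.2093] [-0.0251 -0.0222 -0.0126]
[423 267]
[146 280]
```

View pics/s2.png

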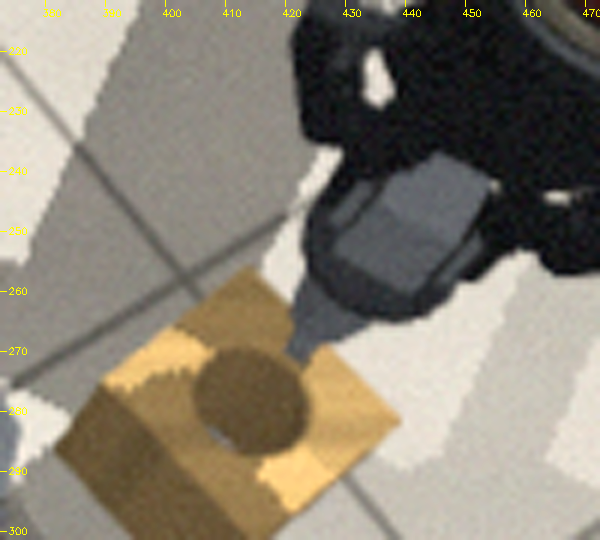

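Run:
```python
from h import *
s=arm.get_state();t=np.array(s['tcp_pos']);hd=t+[0,0,.004]
base=cv2.imread('pics/s2.png');a=np.array([423-50,267-55]);out=[]
for yaw in(25,115):
    c=base.copy();y=np.radians(yaw);X=np.array([np.cos(y),np.sin(y),0]);Y=np.array([-X[1],X[0],0])
    def d(P,col):
        q=np.array([(px('scene',p)-a+.5)*6 for p in P]).astype(np.int32);cv2.polylines(c,[cv2.convexHull(q)],True,col,1)
    z=np.array([0,0,1.])
    d([hd+i*.012*X+j*.0045*Y-k*z for i in(-1,1) for j in(-1,1) for k in(.09,.11)],(0,0,255))
    th=np.linspace(0,6.28,40)
    d([hd+r*(np.cos(q)*X+np.sin(q)*Y)-k*z for q in th for r,k in((.012,.09),(.020,.03))],(0,255,0))
    d([hd+.027*(np.cos(q)*X+np.sin(q)*Y)-k*z for q in th for k in(.022,.03)],(255,0,0))
    out.append(c[100:440,180:560])
cv2.imwrite('pics/ov.png',np.hstack(out))
```

```text
(no output)
```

View pics/ov.png

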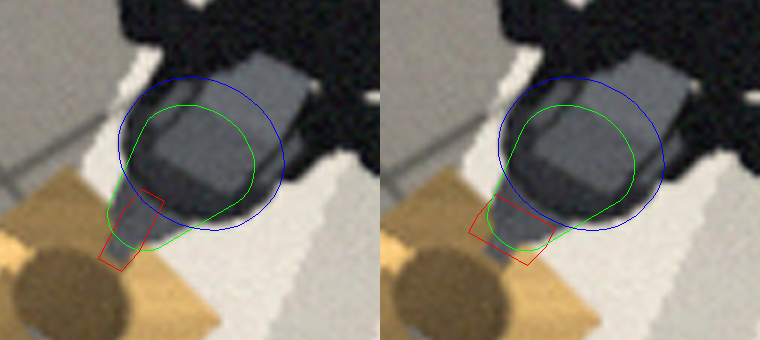

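The left hypothesis fits: the tang's wide axis is at yaw 25°, across the jaws. Next I go over the nose, with the tang 45° off the slot (yaw 40°).

>>> step_arm(steps=[3,-1.1,0,0,0,0.07,0,4,-1.4,0,0,0,0.07,0,4,-1.4,0,0,0,0.07,0,2.5,-0.9,0,0,0,0.05,0,0,0,0,0,0,0,0,0,0,0,0,0,0,0,0,0,0,0,0,0,0])

```text
time_s: 4.8
tcp_pos: [0.5507, 0.2519, 0.2616]
tool_rot: [[-0.769, -0.639, -0.003], [-0.639, 0.769, -0.0], [0.002, 0.001, -1.0]]
force: [-0.8, -0.3, -2.4]
grip_width: 0.029
```

```bash
python3 snap.py w3 160 200 380 380
```

```text
4.8 [0.5507 0.2519 0.2616] [-0.769  -0.6392 -0.0025 -0.6392  0.769  -0.0005  0.0023  0.0012 -1.    ] 0.029017741738316217 [-0.7738 -0.3039 -2.4428]
```

View pics/w3c.png

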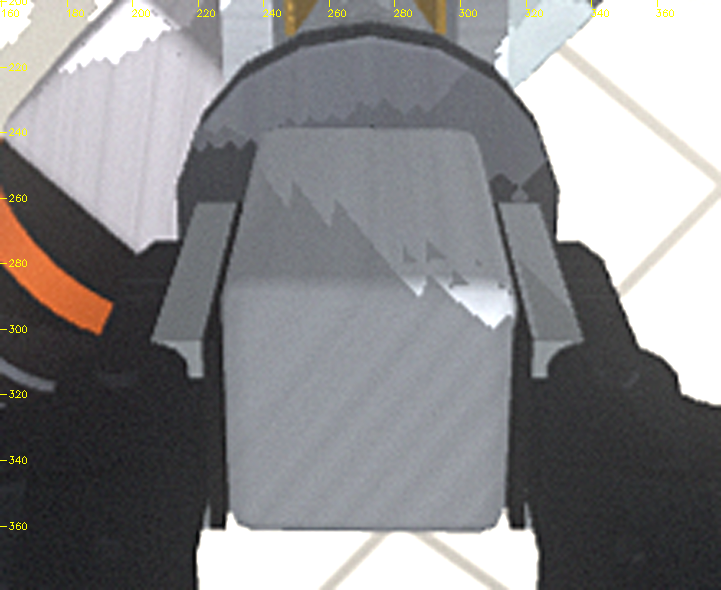

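Run:
```python
from h import *;import pickle
s=pickle.load(open('pics/w3.pkl','rb'));k=721/220
R=np.array(s['tool_rot']);t=np.array(s['tcp_pos'])
for h in(0,.004,.008):
  print(h,[ (R.T@(w('wrist',160+368/k-.5,200+v/k-.5,t[2]+h+dz,s)-t))[0].round(4) for v,dz in((31,-.024),(127,-.022),(284,.0235),(530,.0235))])
```

```text
0 [np.float64(0.0274), np.float64(0.0141), np.float64(0.0137), np.float64(-0.0164)]
0.004 [np.float64(0.0285), np.float64(0.0155), np.float64(0.0158), np.float64(-0.0132)]
0.008 [np.float64(0.0297), np.float64(0.017), np.float64(0.0179), np.float64(-0.01)]
```

>>> step_arm(steps=[0.15,0,-2.5,0,0,0,0,0,0,-2.5,0,0,0,0,0,0,-2,0,0,0,0,0,0,-1,0,0,0,0,0,0,0,0,0,0,0,0,0,0,0,0,0,0])

```text
time_s: 5.45
tcp_pos: [0.5534, 0.2521, 0.1839]
tool_rot: [[-0.769, -0.639, 0.001], [-0.639, 0.769, 0.0], [-0.001, -0.0, -1.0]]
force: [0.8, 1.6, -3.0]
grip_width: 0.0296
```

>>> step_arm(steps=[0,0,-0.4,0,0,0,0,0,0,-0.4,0,0,0,0,0,0,-0.2,0,0,0,0,0,0,0,0,0,0,0,0,0,0,0,0,0,0])

```text
time_s: 5.95
tcp_pos: [0.5534, 0.2518, 0.173]
tool_rot: [[-0.769, -0.639, -0.0], [-0.639, 0.769, 0.0], [-0.0, 0.0, -1.0]]
force: [0.8, 1.6, -4.2]
grip_width: 0.0293
```

>>> step_arm(steps=[0,0,-0.2,0,0,0,0,0,0,-0.2,0,0,0,0,0,0,-0.1,0,0,0,0,0,0,0,0,0,0,0,0,0,0,0,0,0,0])

```text
time_s: 6.45
tcp_pos: [0.554, 0.2521, 0.1718]
tool_rot: [[-0.769, -0.639, 0.001], [-0.639, 0.769, 0.001], [-0.002, -0.0, -1.0]]
force: [-5.5, -0.1, 10.5]
grip_width: 0.0294
```

>>> step_arm(steps=[-0.1,0,0,0,0,0,0,0,0,0,0,0,0,0,0,0,0,0,0,0,0,0,0,0,0,0,0.1,0,0,0,0,0,0,0.1,0,0,0,0,0,0,0.1,0,0,0,0,0,0,0.1,0,0,0,0,0,0,0.1,0,0,0,0,0,0,0.1,0,0,0,0,0,0,0.1,0,0,0,0,0,0,0,0])

```text
time_s: 7.55
tcp_pos: [0.5526, 0.2526, 0.169]
tool_rot: [[-0.177, -0.984, 0.001], [-0.984, 0.177, 0.002], [-0.002, -0.001, -1.0]]
force: [-1.7, 4.2, -0.0]
grip_width: 0.0296
```

>>> step_arm(steps=[0,0,-0.3,0,0,0.05,0,0,0,-0.4,0,0,0.05,0,0,0,-0.3,0,0,-0.05,0,0,0,-0.2,0,0,0.05,0,0,0,-0.2,0,0,-0.05,0,0,0,-0.2,0,0,0.05,0,0,0,0,0,0,0,0])

```text
time_s: 8.25
tcp_pos: [0.5528, 0.2528, 0.1579]
tool_rot: [[-0.08, -0.997, 0.0], [-0.997, 0.08, 0.002], [-0.002, -0.0, -1.0]]
force: [-11.8, 0.1, 20.6]
grip_width: 0.0296
```

>>> step_arm(steps=[-0.2,0,0.2,0,0,0,0,-0.1,0,0.2,0,0,0,0,0,0,0,0,0,0,0])

```text
time_s: 8.55
tcp_pos: [0.5515, 0.2527, 0.1581]
tool_rot: [[-0.079, -0.997, 0.006], [-0.997, 0.079, 0.003], [-0.003, -0.006, -1.0]]
force: [2.5, 4.4, 3.0]
grip_width: 0.0293
```

>>> step_arm(steps=[0,0,0,0,0,0,100,0,0,0,0,0,0,100,0,0,0,0,0,0,100,0,0,0,0,0,0,100,0,0,0,0,0,0,100])

```text
time_s: 9.05
tcp_pos: [0.5493, 0.2514, 0.1557]
tool_rot: [[-0.078, -0.997, -0.001], [-0.997, 0.078, -0.0], [0.001, 0.0, -1.0]]
force: [-0.1, 0.2, 0.4]
grip_width: 0.0854
```

>>> step_arm(steps=[0,0,4,0,0,0,100,0,0,4,0,0,-0.1,100,0,0,4,0,0,-0.14,100,1.5,0,0,0,0,-0.14,100,0,0,0,0,0,0,100,0,0,0,0,0,0,100])

```text
time_s: 9.65
tcp_pos: [0.5639, 0.2514, 0.2749]
tool_rot: [[-0.44, -0.898, -0.002], [-0.898, 0.44, -0.001], [0.002, 0.002, -1.0]]
force: [0.5, 0.8, -1.5]
grip_width: 0.0853
```

```bash
python3 snap.py w4 140 160 380 340
```

```text
9.65 [0.5639 0.2514 0.2749] [-0.4398 -0.8981 -0.0022 -0.8981  0.4398 -0.0007  0.0016  0.0017 -1.    ] 0.08526769102118929 [ 0.4554  0.7917 -1.5024]
```

View pics/w4c.png

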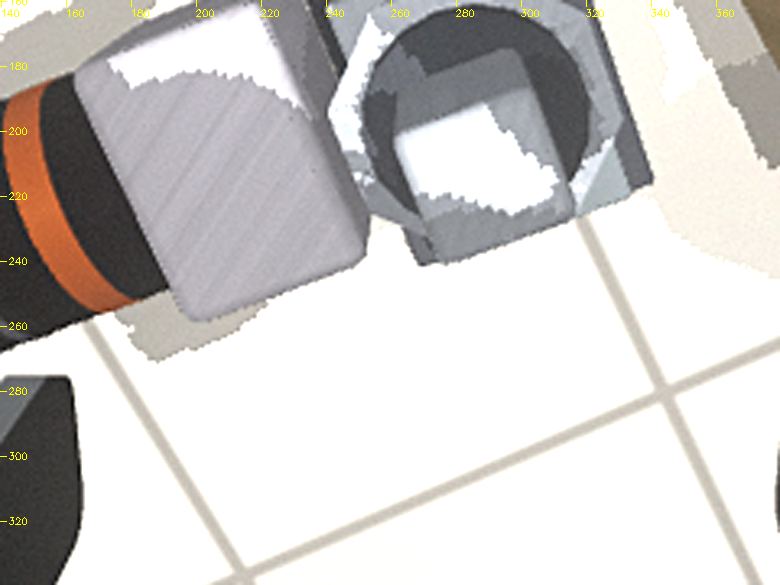

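Run:
```python
from h import *;import pickle
s=pickle.load(open('pics/w4.pkl','rb'))
f=lambda u,v,z:w('wrist',140+u/3.25-.5,160+v/3.25-.5,z,s)
print('collar',f(475,108,.140),'head',np.mean([f(*p,.1855) for p in((397,137),(527,90),(573,215),(443,262))],0))
g=lambda u,v,z:w('top',134+u/4.4-.5,172+v/4.4-.5,z)
H=np.mean([g(*p,.04) for p in((602,55),(678,38),(682,68),(606,88))],0);T=g(388,122,.006);print('drift',H,T,np.linalg.norm(H-T),np.degrees(np.arctan2(*(T-H)[1::-1])))
C=[g(*p,.006) for p in((328,364),(652,418),(640,495),(312,442))];m=np.mean(C,0)
d=(C[0]+C[3]-C[1]-C[2])[:2];d/=np.linalg.norm(d);print('cradle',m,np.degrees(np.arctan2(d[1],d[0])),'seat',m[:2]-d*(.178-.1075),np.linalg.norm(C[0]-C[1]))
q=arm.get_state()['q'];print(q)
```

```text
collar [0.5503 0.2477 0.14  ] head [0.5516 0.2509 0.1855]
drift [ 0.6739 -0.028   0.04  ] [0.6432 0.1393 0.006 ] 0.17351534609930777 100.36575033329909
cradle [0.4433 0.0774 0.006 ] 79.99790007733252 seat [0.431  0.0079] 0.2109912275643911
[ 0.2991  0.0177  1.5907  0.      1.5365 -2.3869]
```

>>> step_arm(steps=[0.62,-1.55,-0.2,0,0,-0.14,100,0.62,-1.55,-0.2,0,0,-0.14,100,0.62,-1.55,-0.2,0,0,-0.14,100,0.62,-1.55,-0.2,0,0,-0.14,100,0.62,-1.55,-0.2,0,0,-0.14,100,0.62,-1.55,-0.2,0,0,-0.14,100,0.62,-1.55,-0.2,0,0,-0.14,100,0.62,-1.55,-0.2,0,0,-0.14,100,0.62,-1.55,-0.2,0,0,-0.14,100,0.62,-1.55,-0.2,0,0,-0.14,100,0.62,-1.55,-0.2,0,0,-0.14,100,0.62,-1.55,-0.2,0,0,-0.14,100,0.62,-1.55,-0.2,0,0,-0.14,100,0.62,-1.55,-0.2,0,0,-0.14,100,0.62,-1.55,-0.2,0,0,-0.14,100,0.62,-1.55,-0.2,0,0,-0.14,100,0.62,-1.55,-0.2,0,0,-0.14,100,0.5,-1.6,-0.2,0,0,-0.12,100,0,0,0,0,0,0,100,0,0,0,0,0,0,100])

```text
time_s: 11.7
tcp_pos: [0.674, -0.0275, 0.2387]
tool_rot: [[-0.186, 0.983, -0.002], [0.983, 0.186, 0.001], [0.001, -0.002, -1.0]]
force: [-0.4, 0.1, -0.3]
grip_width: 0.0856
```

```bash
python3 snap.py w5 120 0 440 240
```

```text
11.7 [ 0.674  -0.0275  0.2387] [-0.1859  0.9826 -0.0025  0.9826  0.1859  0.0009  0.0013 -0.0023 -1.    ] 0.08557229621986116 [-0.3566  0.111  -0.2957]
```

View pics/w5c.png

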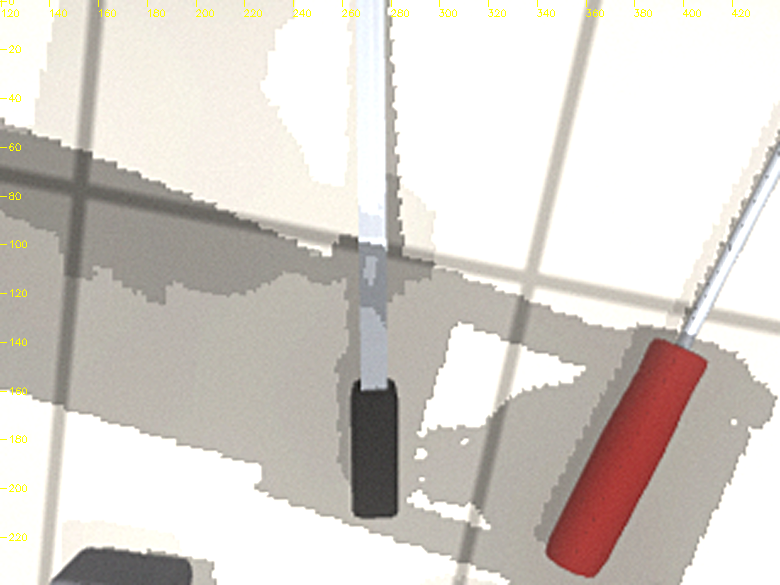

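Run:
```python
from h import *;import pickle
s=pickle.load(open('pics/w5.pkl','rb'));k=2.4375
f=lambda u,v,z:w('wrist',120+u/k-.5,v/k-.5,z,s)
a=f(374.5,386,.04);b=f(375,515,.04);print('ends',a,b,(a+b)/2,np.linalg.norm(a-b),np.linalg.norm(f(351,450,.04)-f(397,450,.04)))
c=f(374,340,.0345);d=f(374.5,5,.0345);e=d-c;print(np.degrees(np.arctan2(e[1],e[0])), d)
```

```text
ends [ 0.67   -0.0013  0.04  ] [ 0.6796 -0.0505  0.04  ] [ 0.6748 -0.0259  0.04  ] 0.05020366746182127 0.017565056122377513
100.66812238489334 [0.6461 0.1247 0.0345]
```

>>> step_arm(steps=[0.1,0.15,-4,0,0,0,50,0,0,-4.5,0,0,0,50,0,0,-4.5,0,0,0,50,0,0,-4.5,0,0,0,50,0,0,-3,0,0,0,50,0,0,-1.7,0,0,0,50,0,0,0,0,0,0,50,0,0,0,0,0,0,0,0,0,0,0,0,0,0,0,0,0,0,0,0,0,0,0,0,0,0,0,0], newtons=90)

```text
time_s: 12.85
tcp_pos: [0.6778, -0.0265, 0.0211]
tool_rot: [[-0.183, 0.983, 0.005], [0.983, 0.183, -0.0], [-0.001, 0.005, -1.0]]
force: [-1.3, 0.1, 5.3]
grip_width: 0.0164
```

>>> step_arm(steps=[0,0,1,0,0,0,0,0,0,2,0,0,0,0,0,0,3,0,0,0,0,0,0,0,0,0,0,0,0,0,0,0,0,0,0])

```text
time_s: 13.35
tcp_pos: [0.6761, -0.0266, 0.0784]
tool_rot: [[-0.183, 0.983, 0.001], [0.983, 0.183, -0.0], [-0.001, 0.001, -1.0]]
force: [0.1, 0.2, -3.9]
grip_width: 0.0165
```

```bash
python3 snap.py w6 160 0 400 180
```

```text
13.35 [ 0.6761 -0.0266  0.0784] [-0.183   0.9831  0.0012  0.9831  0.183  -0.0005 -0.0007  0.0011 -1.    ] 0.016481579984233812 [ 0.0588  0.2312 -3.863 ]
```

View pics/w6c.png

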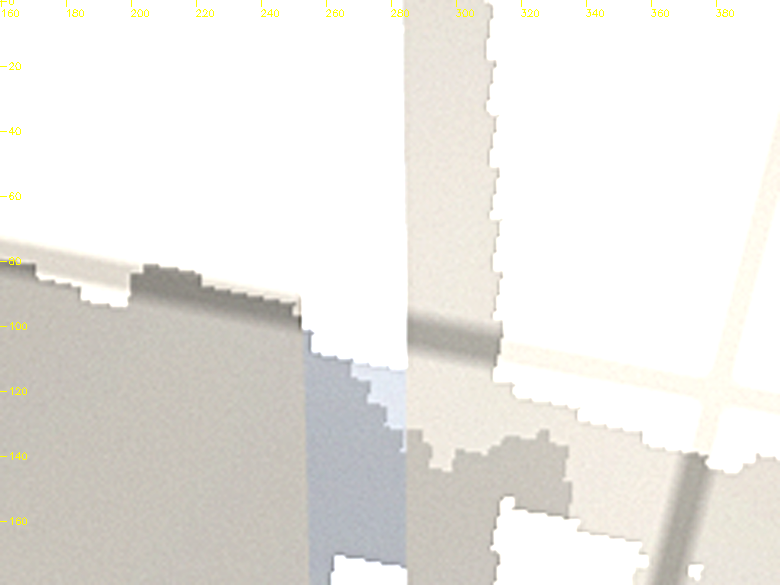

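>>> step_arm(steps=[-2.9,0.2,0,0,0,-0.053,0,-2.9,0.2,0,0,0,-0.053,0,-2.9,0.6,0,0,0,-0.053,0,-2.9,0.6,0,0,0,-0.053,0,-2.9,0.6,-0.5,0,0,-0.053,0,0,0,-1,0,0,0,0,0,0,0,0,0,0,0,0,0,0,0,0,0,0])

```text
time_s: 14.2
tcp_pos: [0.5307, -0.0044, 0.0621]
tool_rot: [[0.081, 0.997, -0.001], [0.997, -0.081, 0.0], [0.0, -0.001, -1.0]]
force: [0.3, -0.5, -3.1]
grip_width: 0.0167
```

Run:
```python
from h import *
s=arm.get_state();R=np.array(s['tool_rot']);print(s['tcp_pos'],np.degrees(np.arctan2(R[1,1],R[0,1])))
im=arm.snapshot('scene');
crop(im,260,200,400,305,5.5,'pics/s3.png')
```

```text
[ 0.5307 -0.0044  0.0621] -4.630261830210945
```

View pics/s3.png

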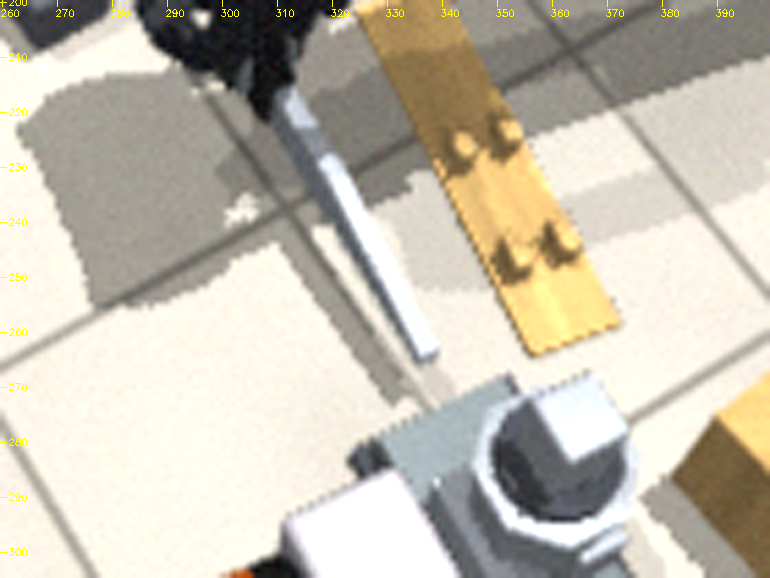

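Run:
```python
from h import *
t=np.array([.5307,-.0044,.0621]);y=np.radians(85.37);d=np.array([np.cos(y),np.sin(y),0]);u=np.array([0,0,1.])
for dz in(-.01,0,.01):print('tip top',px('scene',t+.171*d+u*(.012-.0211+dz)),'level start',px('scene',t+.081*d+u*(.0345-.0211+dz/2)))
print('nose',px('scene',[.5515,.2522,.132]), 'foot right corners',[px('scene',np.array([.5515,.2522,.03])+-.075*d+k*np.array([-d[1],d[0],0])) for k in(-.045,.045)])
print((428/5.5+260-.5,352/5.5+200-.5),[(a/5.5+260-.5,b/5.5+200-.5) for a,b in((510,378),(375,445))])
```

```text
tip top [337.0349 266.1273] level start [321.0632 233.4873]
tip top [337.5231 264.7092] level start [321.2332 232.6508]
tip top [338.02   263.2657] level start [321.4047 231.807 ]
nose [360.9791 283.8044] foot right corners [array([323.586 , 278.9636]), array([353.3632, 264.4709])]
(337.3181818181818, 263.5) [(352.22727272727275, 268.22727272727275), (327.6818181818182, 280.4090909090909)]
```

>>> step_arm(steps=[0,0,-0.9,0,0,0,0,0.15,2,0,0,0,0,0,0.2,2.5,0,0,0,0,0,0,0,0,0,0,0,0,0,0,0,0,0,0,0])

```text
time_s: 14.75
tcp_pos: [0.5347, 0.0407, 0.0538]
tool_rot: [[0.08, 0.997, -0.0], [0.997, -0.08, -0.0], [-0.0, -0.0, -1.0]]
force: [-0.5, -0.3, -4.0]
grip_width: 0.0165
```

>>> step_arm(steps=[0.05,0.6,0,0,0,0,0,0.05,0.6,0,0,0,0,0,0.05,0.6,0,0,0,0,0,0,0,0,0,0,0,0])

```text
time_s: 15.15
tcp_pos: [0.536, 0.0592, 0.0541]
tool_rot: [[0.081, 0.997, 0.0], [0.997, -0.081, 0.0], [0.0, 0.0, -1.0]]
force: [0.1, 0.3, -2.1]
grip_width: 0.0169
```

>>> step_arm(steps=[0.08,1,0,0,0,0,0,0.08,1,0,0,0,0,0,0.08,1,0,0,0,0,0,0.08,1,0,0,0,0,0,0.04,0.5,0,0,0,0,0,0,0,0,0,0,0,0])

```text
time_s: 15.75
tcp_pos: [0.5395, 0.1046, 0.0539]
tool_rot: [[0.08, 0.997, 0.0], [0.997, -0.08, 0.0], [0.0, 0.0, -1.0]]
force: [1.8, 2.3, -5.2]
grip_width: 0.0165
```

>>> step_arm(steps=[0.04,0.5,0,0,0,0,0,0.04,0.5,0,0,0,0,0,0.04,0.5,0,0,0,0,0,0.04,0.5,0,0,0,0,0,0,0,0,0,0,0,0])

```text
time_s: 16.25
tcp_pos: [0.5406, 0.1184, 0.0535]
tool_rot: [[0.08, 0.997, -0.002], [0.997, -0.08, -0.012], [-0.012, -0.001, -1.0]]
force: [0.1, -20.6, -3.5]
grip_width: 0.0162
```

>>> step_arm(steps=[0.04,0.5,0,0,0,0,0,0.04,0.5,0,0,0,0,0,0.04,0.5,0,0,0,0,0,0.04,0.5,0,0,0,0,0,0,0,0,0,0,0,0], newtons=110)

```text
time_s: 16.75
tcp_pos: [0.5421, 0.1418, 0.0531]
tool_rot: [[0.082, 0.997, -0.002], [0.997, -0.082, -0.003], [-0.004, -0.002, -1.0]]
force: [2.0, -6.3, -6.7]
grip_width: 0.0164
```

>>> step_arm(steps=[0.04,0.4,0,0,0,0,0,0.03,0.4,0,0,0,0,0,0.02,0.3,0,0,0,0,0,0,0,0,0,0,0,0,0,0,0,0,0,0,0])

```text
time_s: 17.25
tcp_pos: [0.5427, 0.1516, 0.0527]
tool_rot: [[0.081, 0.997, -0.002], [0.997, -0.081, -0.006], [-0.006, -0.002, -1.0]]
force: [0.6, -12.1, -7.3]
grip_width: 0.016
```

Run:
```python
from h import *
im=arm.snapshot('scene');a=cv2.imread('pics/s3.png')[...,::-1]
crop(im,290,210,400,305,5,'pics/s4.png')
```

```text
(no output)
```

View pics/s4.png

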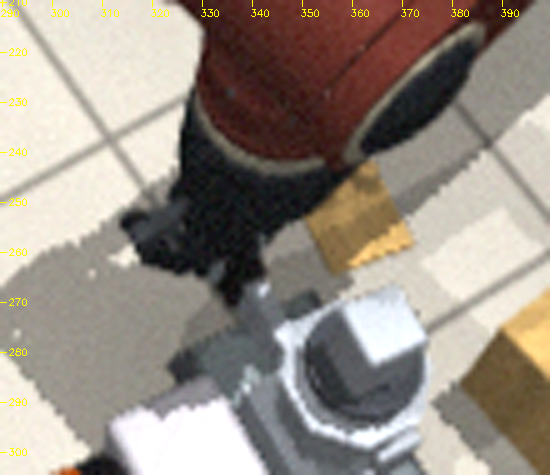

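Arbor's head is visibly about 1.4 px (≈10 mm) higher than before, and the fingers touch only the drift. Releasing and backing off.

>>> step_arm(steps=[0,0,0,0,0,0,0,-0.02,-0.3,0,0,0,0,0,0,0,0,0,0,0,50,0,0,0,0,0,0,50,0,0,0,0,0,0,50,-0.2,-2.5,0,0,0,0,50,0,0,4,0,0,0,50,0,0,4,0,0,0,50,0,0,4.5,0,0,0,80,0,0,4.5,0,0,0,100,0,0,4.5,0,0,0,100,0,0,2,0,0,0,100,0,0,0,0,0,0,100])

```text
time_s: 18.6
tcp_pos: [0.5434, 0.1273, 0.2954]
tool_rot: [[0.08, 0.997, 0.01], [0.997, -0.08, 0.001], [0.002, 0.01, -1.0]]
force: [0.8, 0.1, 0.6]
grip_width: 0.0856
```

Run:
```python
from h import *
s=arm.get_state();R=np.array(s['tool_rot']);print(s['q'],s['tcp_pos'])
im=arm.snapshot('wrist');cv2.imwrite('pics/w7.png',im[...,::-1])
import pickle;pickle.dump(s,open('pics/w7.pkl','wb'))
b=arm.snapshot('scene')
# template compare of head patch between s3-time unavailable; use s4 raw now
cv2.imwrite('pics/sc7.png',b[...,::-1])
g=cv2.cvtColor(im,cv2.COLOR_RGB2GRAY)
# ascii map around predicted head position
for z in(.1855,.1955):print(px('wrist',[.5515,.2522,z],s))
```

```text
[ 0.0965 -0.141   1.7078  0.0004  1.5644  0.1769] [0.5434 0.1273 0.2954]
[266.1734  14.1139]
[266.0973   9.9227]
```

>>> step_arm(steps=[0.2,4,0,0,0,0,100,0.3,4,0,0,0,0,100,0.3,4.5,0,0,0,0,100,0,0,-4,0,0,0,100,0,0,-4,0,0,0,100,0,0,-3,0,0,0,100,0,0,-1.7,0,0,0,100,0,0,0,0,0,0,100], newtons=50)

```text
time_s: 19.5
tcp_pos: [0.5465, 0.2508, 0.1569]
tool_rot: [[0.081, 0.997, -0.008], [0.997, -0.081, -0.003], [-0.003, -0.008, -1.0]]
force: [-0.6, -1.0, 0.0]
grip_width: 0.0855
```

>>> step_arm(steps=[0,0,0,0,0,0,50,0,0,0,0,0,0,0,0,0,0,0,0,0,0,0,0,0,0,0,0,0,0,0,0,0,0,0,0,0,0,0,0,0,0,0], newtons=50)

```text
time_s: 20.1
tcp_pos: [0.5505, 0.2518, 0.164]
tool_rot: [[0.081, 0.997, 0.003], [0.997, -0.081, 0.001], [0.001, 0.003, -1.0]]
force: [0.5, -0.5, 5.9]
grip_width: 0.0294
```

>>> step_arm(steps=[0,0,1.5,0,0,0,0,0,0,3,0,0,0,0,0,0,3,0,0,0,0,0,0,2,0,0,0,0,0,0,2,0,0,0,0,0,0,0,0,0,0,0,0,0,0,0,0,0,0])

```text
time_s: 20.8
tcp_pos: [0.5488, 0.2515, 0.2763]
tool_rot: [[0.081, 0.997, -0.001], [0.997, -0.081, -0.0], [-0.0, -0.001, -1.0]]
force: [0.2, -0.3, -3.2]
grip_width: 0.0298
```

Run:
```python
from h import *;import pickle
s=arm.get_state();im=arm.snapshot('wrist');cv2.imwrite('pics/w8.png',im[...,::-1]);pickle.dump(s,open('pics/w8.pkl','wb'))
a=cv2.imread('pics/w3.png',0)
b=cv2.cvtColor(im,cv2.COLOR_RGB2GRAY)
print(s['tcp_pos'],s['force'],s['wrist_torque'])
# edges in tool frame columns: print vertical profile at u=272, cols of head
print(a[200:370:3,272]);print(b[200:370:3,272]);print(a[320,215:330:3]);print(b[320,215:330:3])
# collar
print(a[255,200:345:3]);print(b[255,200:345:3])
```

```text
[0.5488 0.2515 0.2763] [ 0.1608 -0.3114 -3.2481] [0.0287 0.025  0.027 ]
[ 77  74  60  35  85  75  76  76  76  74  74  64  66  83  83  81  82  83
  87  83  83  85  82  86  82  73  73  74  73  83  95  94  92  94  94  93
  96  96  95  91  91  94  95  96  93  94  95  97  97  95  92  94  98  93
 148 134 138]
[ 83  81  83  78  39  45  42  50  46  46  42  45  45  44  41  78  77  72
  78  77  75  74  76  75  77  81  76  78  79  79  81  91  99 100 104 104
 102  95  99 102 105 101 102  98 100 103 102  99  98 100 104 101 101 101
  99 102 109]
[23 24 22 27 13 85 93 94 94 94 96 92 95 94 97 94 96 95 95 91 94 96 94 91
 97 97 96 92 95 97 95 95 88 92 25 29 27 24 30]
[ 24  30  28  31  73  93  96  97 102 103 105 100 100  99 100 102 100  98
 103 105 102  99 102 104 101 102  98 101 103 101 102 100  99  93  59  29
  32  29  30]
[128 123 129 128 130  39  44  41  41  39  44  41  73  75  82  80  84  82
  85  84  86  85  87  85  84  84  85  89  87  87  87  85  90  89  89  85
  83  45  43  69  56  50  53  45 202 202 199 202 202]
[133 141 135 132 123  55  44  47  74  75  42  46  42  85  82  78  79  78
  81  78  77  79  78  81  77  78  78  80  78  81  81  78  75  78  81  78
  86  46  50  50  49  50  54 102 206 209 209 207 209]
```

Run:
```python
from h import *;import pickle
for n,rows in(('w3',(209,239,286,361)),('w8',(211.5,244.5,293.5,370))):
  s=pickle.load(open(f'pics/{n}.pkl','rb'));R=np.array(s['tool_rot']);t=np.array(s['tcp_pos'])
  for h in(0,.004,.008,.012):
    print(n,h,[ (R.T@(w('wrist',271,v,t[2]+h+dz,s)-t))[0].round(4) for v,dz in zip(rows,(-.024,-.022,.0235,.0235))])
```

```text
w3 0 [np.float64(0.0273), np.float64(0.0136), np.float64(0.0136), np.float64(-0.0164)]
w3 0.004 [np.float64(0.0284), np.float64(0.0151), np.float64(0.0157), np.float64(-0.0132)]
w3 0.008 [np.float64(0.0295), np.float64(0.0166), np.float64(0.0178), np.float64(-0.01)]
w3 0.012 [np.float64(0.0307), np.float64(0.0181), np.float64(0.0199), np.float64(-0.0069)]
w8 0 [np.float64(0.0261), np.float64(0.0109), np.float64(0.0108), np.float64(-0.0203)]
w8 0.004 [np.float64(0.0273), np.float64(0.0124), np.float64(0.013), np.float64(-0.017)]
w8 0.008 [np.float64(0.0284), np.float64(0.014), np.float64(0.0152), np.float64(-0.0137)]
w8 0.012 [np.float64(0.0296), np.float64(0.0156), np.float64(0.0174), np.float64(-0.0104)]
```

>>> step_arm(steps=[-3,1.2,0,0,0,0,0,-4,1.5,0,0,0,0,0,-4,1.4,0,0,0,0,0,-2.2,0.8,0,0,0,0,0,0,0,0,0,0,0,0,0,0,0,0,0,0,0])

```text
time_s: 21.45
tcp_pos: [0.4165, 0.3004, 0.2754]
tool_rot: [[0.08, 0.997, -0.002], [0.997, -0.08, -0.001], [-0.002, -0.002, -1.0]]
force: [0.3, 0.2, -2.8]
grip_width: 0.03
```

>>> step_arm(steps=[0,0,-3,0,0,0,0,0,0,-4,0,0,0,0,0,0,-3,0,0,0,0,0,0,-2,0,0,0,0,0,0,-2,0,0,0,0,0,0,-1,0,0,0,0,0,0,0,0,0,0,0])

```text
time_s: 22.15
tcp_pos: [0.4165, 0.2995, 0.1246]
tool_rot: [[0.082, 0.997, -0.004], [0.997, -0.082, -0.002], [-0.003, -0.004, -1.0]]
force: [-1.1, 0.4, -2.9]
grip_width: 0.0297
```

Freely in. Lowering to the collar and releasing.

>>> step_arm(steps=[0,0,-0.5,0,0,0,0,0,0,-0.4,0,0,0,0,0,0,-0.3,0,0,0,0,0,0,0,0,0,0,0])

```text
time_s: 22.55
tcp_pos: [0.4173, 0.3006, 0.1151]
tool_rot: [[0.081, 0.997, -0.0], [0.997, -0.081, -0.0], [-0.0, -0.0, -1.0]]
force: [-0.2, -0.2, -3.0]
grip_width: 0.0297
```

>>> step_arm(steps=[0,0,0,0,0,0,100,0,0,0,0,0,0,100,0,0,0,0,0,0,100,0,0,0,0,0,0,100,0,0,4,0,0,0,100,0,0,4,0,0,0,100,0,0,4,0,0,0,100,0,0,4,0,0,0,100,0,0,0,0,0,0,100])

```text
time_s: 23.45
tcp_pos: [0.4201, 0.3021, 0.2832]
tool_rot: [[0.081, 0.997, 0.012], [0.997, -0.081, 0.006], [0.007, 0.011, -1.0]]
force: [0.8, -0.3, -0.1]
grip_width: 0.0855
```

Run:
```python
from h import *;import pickle
s=arm.get_state();im=arm.snapshot('wrist');cv2.imwrite('pics/w9.png',im[...,::-1]);pickle.dump(s,open('pics/w9.pkl','wb'))
t=arm.snapshot('top');cv2.imwrite('pics/top9.png',t[...,::-1]);print(s['tcp_pos'],s['q'])
a=cv2.resize(im[0:260,100:460],None,fx=1.1,fy=1.1)
b=cv2.resize(t[200:300,120:300],None,fx=2.2,fy=2.2,interpolation=cv2.INTER_CUBIC)
c=cv2.resize(t[220:265,350:445],None,fx=4,fy=4,interpolation=cv2.INTER_CUBIC)
C=np.zeros((580,800,3),np.uint8);C[:286,:396]=a;C[:220,400:796]=b;C[300:480,:380]=c
for x in range(350,445,10):cv2.putText(C,str(x),((x-350)*4,298),0,.32,(255,255,0))
for y in range(220,265,10):cv2.putText(C,str(y),(384,300+(y-220)*4+3),0,.32,(255,255,0))
cv2.imwrite('pics/comp.png',cv2.convertScaleAbs(C[...,::-1],alpha=1.4))
```

```text
[0.4201 0.3021 0.2832] [ 0.4796 -0.2394  1.8133  0.      1.5544  0.5605]
```

View pics/comp.png

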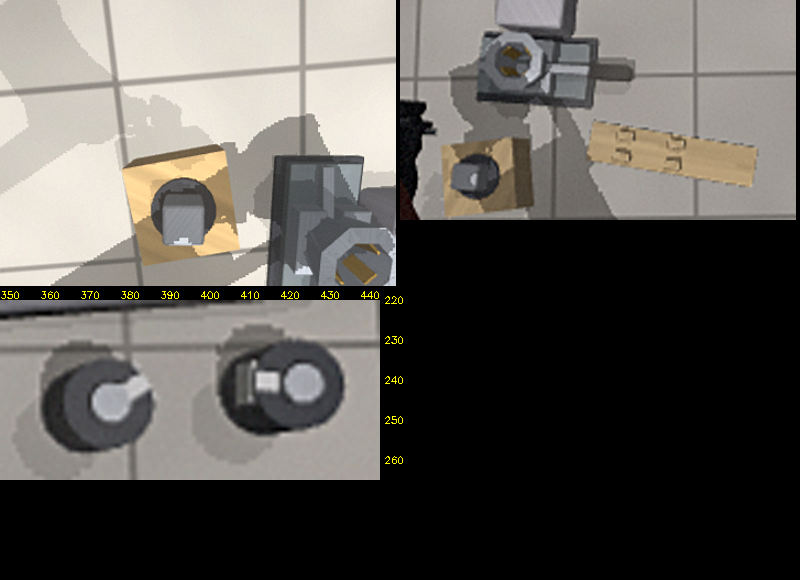

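Run:
```python
from h import *
t=cv2.imread('pics/top9.png');g=cv2.cvtColor(t,cv2.COLOR_BGR2GRAY)
f=lambda u,v,z:w('top',u,v,z)
# drift handle
for a in((597,70),(635,70),(597,80),(635,62)):print(f(120+(a[0]-400)/2.2-.5,200+a[1]/2.2-.5,.07))
print('pred px handle',px('top',[.5427+.0819*.001,.1526,.07]))
print(g[226:240,208:232])
# reader top face: dark window
hsv=cv2.cvtColor(t,cv2.COLOR_BGR2HSV)
m=((g<75)).astype(np.uint8)[190:235,295:445]
n,l,st,c=cv2.connectedComponentsWithStats(m);i=1+np.argmax(st[1:,4]);ys,xs=np.where(l==i)
r=cv2.minAreaRect(np.c_[xs+295,ys+190].astype(np.float32));print(r);B=cv2.boxPoints(r);print([f(*b,.048) for b in B])
m=((g<75)).astype(np.uint8)
for nm,sx,sy,ex,ey in(('A',112,402,150,384),('B',304,384,266,381)):
  s=f(350+sx/4-.5,220+(sy-300)/4-.5,.1);e=f(350+ex/4-.5,220+(ey-300)/4-.5,.09);d=e-s;print(nm,s,e,np.linalg.norm(d[:2]),np.degrees(np.arctan2(d[1],d[0])))
```

```text
[0.5452 0.1636 0.07  ]
[0.5445 0.1168 0.07  ]
[0.5329 0.1635 0.07  ]
[0.5544 0.1169 0.07  ]
pred px handle [213.1059 232.1424]
[[ 58  46  85  87  86  88  87  88  88  89  87  86  88  88  88 114 117 116
  118 113 113 113 113 115]
 [ 52  54  82  81  80  82  79  83  80  82  82  81  84  85  82  88  90  90
   88 114 116 113 114 114]
 [ 46  58  72  88  85  88  88  87  85  86  87  91  87  87  87  85  85  83
   81 114 116 113 114 114]
 [ 44  48  49  54  55  53  54  61  60  60  63  61  66  69  64  76  88  87
   79 113 114 114 114 115]
 [ 45  44  48  47  47  48  49  49  51  52  51  53  52  53  56  56  67  88
   83 114 114 114 116 114]
 [ 49  49  49  49  52  53  48  51  52  53  54  53  54  52  57  52  51  62
   81 115 115 114 113 114]
 [ 46  47  49  50  51  50  52  54  52  54  53  55  56  53  58  53  50  50
   82 116 118 117 118 117]
 [ 44  49  51  51  50  54  53  53  54  56  52  57  53  55  53  56  49  48
   75  98  98  97  96  98]
 [ 49  49  48  49  53  53  51  54  54  57  53  56  56  56  55  52  49  49
   65  85  84  86  84  84]
 [ 41  41  41  39  43  46  49  50  51  51  50  54  49  54  54  5
[... 175 characters left out ...]
 101 101 101 100 101 103  83  96 113
  115 114 114 114 114 114]
 [ 51 104 104 103 102 104 104 102 104 104 104 106 105 105 108 100 102 115
  113 114 112 113 111 114]
 [ 58 101 103 103 101 103 103 102 103 103 101 103 103 103 103 103 101 112
  114 113 112 114 114 113]]
((369.4458312988281, 212.20916748046875), (11.548285484313965, 123.25914764404297), 86.08174133300781)
[array([ 0.6005, -0.1053,  0.048 ]), array([ 0.6188, -0.4466,  0.048 ]), array([ 0.5866, -0.4466,  0.048 ]), array([ 0.5684, -0.1067,  0.048 ])]
A [ 0.4998 -0.284   0.1   ] [ 0.5119 -0.3116  0.09  ] 0.030138711548809982 -66.39268280316169
B [ 0.5098 -0.4101  0.1   ] [ 0.5128 -0.3882  0.09  ] 0.02210338168962693 82.17493242771066
```

>>> step_arm(steps=[3,-3.9,0,0,0,0,70,3,-3.9,0,0,0,0,50,3,-3.9,0,0,0,0,50,3.3,-3.9,0,0,0,0,50,0,0,0,0,0,0,50,0,0,-4,0,0,0,50,0,0,-4,0,0,0,50,0,0,-4,0,0,0,50,0,0,-2,0,0,0,50,0,0,0,0,0,0,50,0,0,0,0,0,0,50], newtons=90)

```text
time_s: 24.65
tcp_pos: [0.5388, 0.1458, 0.1342]
tool_rot: [[0.08, 0.997, -0.002], [0.997, -0.08, -0.0], [-0.0, -0.002, -1.0]]
force: [0.7, 0.1, 0.4]
grip_width: 0.0423
```

>>> step_arm(steps=[0.4,0.1,-3,0,0,0,50,0,0,-3,0,0,0,50,0,0,-1.5,0,0,0,50,0,0,-0.8,0,0,0,50,0,0,0,0,0,0,50,0,0,0,0,0,0,0,0,0,0,0,0,0,0,0,0,0,0,0,0,0,0,0,0,0,0,0,0])

```text
time_s: 25.55
tcp_pos: [0.5447, 0.1467, 0.054]
tool_rot: [[0.081, 0.997, 0.002], [0.997, -0.081, 0.001], [0.001, 0.002, -1.0]]
force: [-2.6, -0.3, 5.6]
grip_width: 0.0166
```

>>> step_arm(steps=[0,0,0.1,0,0,0,0,-0.1,-1.2,0,0,0,0,0,-0.16,-2,0,0,0,0,0,-0.2,-2.5,0,0,0,0,0,-0.2,-2.5,0,0,0,0,0,-0.2,-2.5,0,0,0,0,0,-0.2,-2.5,0,0,0,0,0,-0.16,-2,0,0,0,0,0,0,0,0,0,0,0,0,0,0,2.5,0,0,0,0,0,0,2.5,0,0,0,0,0,0,0,0,0,0,0,0,0,0,0,0,0,0])

```text
time_s: 26.85
tcp_pos: [0.5312, -0.0054, 0.1025]
tool_rot: [[0.081, 0.997, -0.0], [0.997, -0.081, -0.0], [-0.0, -0.0, -1.0]]
force: [-0.8, 0.7, -3.5]
grip_width: 0.0167
```

Run:
```python
from h import *;import pickle
s=arm.get_state();im=arm.snapshot('wrist');pickle.dump(s,open('pics/w10.pkl','wb'));cv2.imwrite('pics/w10.png',im[...,::-1]);print(s['tcp_pos'],s['force'],s['wrist_torque'],s['q'])
t=arm.snapshot('top');cv2.imwrite('pics/top10.png',t[...,::-1]);c=arm.snapshot('scene');cv2.imwrite('pics/sc10.png',c[...,::-1])
R=np.array(s['tool_rot']);T=np.array(s['tcp_pos'])
for off in(.167,.171):
  for n in('top','scene','wrist'):print(n,px(n,T+R[:,0]*off+[0,0,.012-.022],s))
g=cv2.cvtColor(im,cv2.COLOR_RGB2GRAY)
for r in(5,60,100,140):print(r,g[r,235:310:3])
```

```text
[ 0.5312 -0.0054  0.1025] [-0.8018  0.7177 -3.4833] [-0.2238  0.0753  0.0077] [-0.1502 -0.0447  1.9488 -0.0003  1.2375 -0.0694]
top [208.5797 230.7485]
scene [338.331  257.2658]
wrist [ 270.9486 -216.8963]
top [207.0837 230.65  ]
scene [339.1487 258.6097]
wrist [ 270.9375 -233.9532]
5 [176 177 178 176 177 200 191 183 187 183 184 187 186 185 188 187 183 203
 212 131 134 135 136 133 134]
60 [185 184 184 184 185 210 208 193 194 193 193 193 193 193 195 196 193 209
 220 138 141 140 140 140 139]
100 [186 187 187 186 185 208 207 227 225 225 225 225 223 225 224 222 221 195
 149 142 142 142 142 141 141]
140 [ 82  78  81  82  81  81  83 135 134 137 135 139 136 135 135 135 141  83
 103 109 109 110 120 138 141]
```

Run:
```python
from h import *
a=cv2.imread('pics/scene0.png',0).astype(int);b=cv2.imread('pics/sc10.png',0).astype(int)
d=b-a;print('scene rows 246-266, cols 322-348');print(d[246:266,322:348])
a=cv2.imread('pics/top0.png',0).astype(int);b=cv2.imread('pics/top10.png',0).astype(int)
print('top rows 226-236 cols 198-236');print((b-a)[226:237,198:236:2])
```

```text
scene rows 246-266, cols 322-348
[[ 27  30  23  18   4   4 -18 -74 -68 -29  36  36  35  32  19  10   0   0
    9   6   6   6   1   5   1   1]
 [ 23  23  22  24  13   1  -2 -54 -75 -55  10  39  38  36  25  13   1   7
    1   2   3   0   7   7   2   3]
 [ 23  26  26  23  23   6   2 -15 -78 -73 -29  39  37  35  36  13   4   5
    0   3   4   5   5   8   1   1]
 [ 22  20  24  24  20  15   4  -7 -56 -76 -55   8  38  38  37  23   6   7
    4   4   2   5   0   7   2  -4]
 [ 22  21  24  22  24  25  14  -2 -15 -54 -67 -28  32  36  33  28   7  10
    2   5   7  -2  -3   3   3   6]
 [ 22  22  23  23  27  24  22   4   1 -16 -82 -54   9  35  35  35  21   2
    3   5   3   3   7   4   3   2]
 [ 20  21  24  21  25  22  24  15   5 -11 -58 -68 -29  36  37  35  30  15
    1   4  -2   4   0   3   1   3]
 [ 19  18  24  24  24  23  23  15   6   4 -16 -69 -57   9  35  32  37  29
   15   1  10  12   9  20  20  16]
 [ 22  18  20  21  24  22  27  21  14   0  -2 -38 -72 -35  36  33  36  36
   25  15  18  21  19  26  21  22]
 [ 25  18  12  18  20  24  21  25  26  11   0 -10 -51 -56   9  38  34  34
   26  21  2
[... 1335 characters left out ...]
 -22 -25 -25 -25 -22 -25 -24 -25 -24 -25 -22
  -66]
 [  5  11   8   3   4   8   6 -19 -30 -27 -25 -28 -27 -26 -24 -29 -28 -26
  -67]
 [  6   7   6   5  -1  57   0  -2  -3  -2  -9  -7 -10 -12 -17 -18 -17 -23
  -61]
 [  5   8   5   7  -3  61   1  -1   0   2   0   0  -5   0  -3  -1  -7  -5
  -45]
 [  7   7   9   2  -7  69  -5  -3  -1  -2  -4  -4  -4  -5  -3  -3  -6  -3
  -39]
 [  9   8   8   6  -4  49  -3  -3  -2   1  12  15  16  12  14  15  17  16
  -24]
 [  4   6   6   7   0  10  -1  -5  -6  -8  -3  -9 -12 -12  -7  -5  -3   9
  -22]
 [  7   7   6   5   0  -1   6   6   3   2   2   2   1   2   3  -6 -11  -6
  -50]
 [  7   7   8   9   3   1   8   8   6   5   6   5   9   7   8   5   5  12
  -60]]
```

Run:
```python
from h import *;import pickle
t=cv2.imread('pics/top0.png');h=cv2.cvtColor(t,cv2.COLOR_BGR2HSV)
m=((h[...,1]>70)&(h[...,0]>8)&(h[...,0]<30)).astype(np.uint8);m[:,:195]=0;m[:,295:]=0;m[:245]=0;m[300:]=0
m=cv2.morphologyEx(m,cv2.MORPH_CLOSE,np.ones((7,7)))
n,l,st,c=cv2.connectedComponentsWithStats(m);i=1+np.argmax(st[1:,4]);ys,xs=np.where(l==i)
r=cv2.minAreaRect(np.c_[xs,ys].astype(np.float32));B=cv2.boxPoints(r);W=np.array([w('top',*b,.006) for b in B]);print(r);print(W,W.mean(0))
for k in range(4):
  d=W[k]-W[k-1];print(np.linalg.norm(d),np.degrees(np.arctan2(d[1],d[0]))%180)
# wrist w1
s=pickle.load(open('pics/w1.pkl','rb'));t=cv2.imread('pics/w1.png');h=cv2.cvtColor(t,cv2.COLOR_BGR2HSV)
m=((h[...,1]>60)&(h[...,0]>8)&(h[...,0]<30)).astype(np.uint8);m[:,180:]=0;m[240:]=0
m=cv2.morphologyEx(m,cv2.MORPH_CLOSE,np.ones((9,9)))
n,l,st,c=cv2.connectedComponentsWithStats(m);i=1+np.argmax(st[1:,4]);l=l==i
up=[];lo=[]
for u in range(10,150,4):
  v=np.where(l[:,u])[0]
  if len(v): up.append(w('wrist',u,v[0]-.5,.006,s)[:2]);lo.append(w('wrist',u,v[-1]+.5,.006,s)[:2])
for e in(up,lo):
  v=cv2.fitLine(np.float32(e),cv2.DIST_HUBER,0,.001,.001).ravel();print('edge yaw',np.degrees(np.arctan2(v[1],v[0]))%180,v[2:])
e=[np.where(l[v])[0][-1] for v in range(185,205,4)];print([w('wrist',u+.5,v,.006,s)[:2] for u,v in zip(e,range(185,205,4))])
```

```text
((243.25770568847656, 269.43035888671875), (75.64400482177734, 17.821115493774414), 9.323592185974121)
[[ 0.4366  0.1861  0.006 ]
 [ 0.4855  0.1786  0.006 ]
 [ 0.4483 -0.0319  0.006 ]
 [ 0.3998 -0.0232  0.006 ]] [0.4425 0.0774 0.006 ]
0.2124805871418315 80.03402883126748
0.049552172840484 171.29256031269392
0.21377169386082046 79.957897300255
0.04925658760828046 169.79840082886653
edge yaw 79.80456 [0.418  0.0944]
edge yaw 79.850914 [0.468  0.0867]
[array([0.4465, 0.1872]), array([0.4513, 0.1867]), array([0.456 , 0.1851]), array([0.4609, 0.1847]), array([0.4657, 0.1843])]
```

>>> step_arm(steps=[-2.5,0.4,0,0,0,-0.03,0,-3,0.4,0,0,0,-0.03,0,-3,0.4,0,0,0,-0.035,0,-1.7,0.25,0,0,0,0,0,0,0,-2,0,0,0,0,0,0,-1.8,0,0,0,0,0,0,0,0,0,0,0,0,0,0,0,0,0,0])

```text
time_s: 27.8
tcp_pos: [0.4285, 0.0091, 0.0641]
tool_rot: [[0.175, 0.985, -0.003], [0.985, -0.175, 0.0], [-0.0, -0.003, -1.0]]
force: [0.7, 0.8, -3.5]
grip_width: 0.0162
```

Run:
```python
from h import *
s=arm.get_state();R=np.array(s['tool_rot']);print(s['tcp_pos'],np.degrees(np.arctan2(R[1,1],R[0,1])))
import pickle;im=arm.snapshot('wrist');pickle.dump(s,open('pics/w11.pkl','wb'));cv2.imwrite('pics/w11.png',im[...,::-1])
h=cv2.cvtColor(im,cv2.COLOR_RGB2HSV);print(px('wrist',np.array(s['tcp_pos'])+R[:,0]*.065+[0,0,.028-s['tcp_pos'][2]],s))
W=((h[...,1]>60)&(h[...,0]>8)&(h[...,0]<30))
for r in range(0,200,20):print(r,''.join('#' if x else '.' for x in W[r,180:370:2]))
```

```text
[0.4285 0.0091 0.0641] -10.080110949730305
[271.4243 121.9954]
0 ....................#################................####################......................
20 .....................################................####################......................
40 .....................################................###################.......................
60 .....................################................###################.......................
80 ......................###############................###################.......................
100 ......................###############................##################........................
120 ......................################...............##################........................
140 .......................###############...............##################........................
160 .......................###############...............#################.........................
180 ........................##############...............#################.........................
```

>>> step_arm(steps=[0.08,0,-1.2,0,0,0,0,0,0,-1.2,0,0,0,0,0,0,-0.7,0,0,0,0,0,0,-0.5,0,0,0,0,0,0,-0.2,0,0,0,0,0,0,0,0,0,0,0,0,0,0,0,0,0,0])

```text
time_s: 28.55
tcp_pos: [0.4296, 0.009, 0.0302]
tool_rot: [[0.175, 0.985, -0.007], [0.985, -0.175, 0.001], [-0.001, -0.007, -1.0]]
force: [-17.6, 0.9, 28.8]
grip_width: 0.0166
```

>>> step_arm(steps=[0,0,0.4,0,0,0,0,0,0,0,0,0,0,0,0,0,0,0,0,0,40,0,0,0,0,0,0,40,0,0,0,0,0,0,40,0,0,2,0,0,0,40,0,0,4,0,0,0,40,0,0,4.5,0,0,0,60,0,0,4.5,0,0,0,80,0,0,4.5,0,0,0,100,0,0,0,0,0,0,100])

```text
time_s: 29.65
tcp_pos: [0.434, 0.0084, 0.2343]
tool_rot: [[0.175, 0.984, 0.014], [0.985, -0.175, -0.002], [0.0, 0.014, -1.0]]
force: [0.8, -0.5, 0.7]
grip_width: 0.0853
```

Run:
```python
from h import *;import pickle
s=arm.get_state();R=np.array(s['tool_rot']);print(s['time_s'],s['tcp_pos'],s['q'])
im=arm.snapshot('wrist');pickle.dump(s,open('pics/w12.pkl','wb'));cv2.imwrite('pics/w12.png',im[...,::-1])
g=cv2.cvtColor(im,cv2.COLOR_RGB2GRAY);h=cv2.cvtColor(im,cv2.COLOR_RGB2HSV)
f=lambda u,v,z:w('wrist',u,v,z,s)
dk=(g<60).astype(np.uint8);print(px('wrist',[.4293,.009,.046],s))
dk[:,:230]=0;dk[:,320:]=0;n,l,st,c=cv2.connectedComponentsWithStats(dk[:300]);print(st[1:][st[1:,4]>100])
i=1+np.argmax(st[1:,4]);x,y,ww,hh,_=st[i]
print('handle ends @.046',f(x+ww/2,y,.046),f(x+ww/2,y+hh,.046))
for r in range(0,y,20):
  W=((h[r,:,1]>60)&(h[r,:,0]>8)&(h[r,:,0]<30));print(r,''.join('#' if q else '.' for q in W[200:350:2]))
t=arm.snapshot('top');cv2.imwrite('pics/top12.png',t[...,::-1])
```

```text
29.65 [0.434  0.0084 0.2343] [-0.1524 -0.4416  2.0486  0.0002  1.5202  0.0236]
[263.2138 188.9857]
[[ 255  153   20   59 1096]]
handle ends @.046 [0.4367 0.0406 0.046 ] [ 0.427  -0.0126  0.046 ]
0 .................############......###########.............................
20 ..................###########......##########..............................
40 ..................###########......##########..............................
60 ..................###########......##########..............................
80 ..................###########......##########..............................
100 ...................##########......##########..............................
120 ...................###########.....##########..............................
140 ...................###########.....##########..............................
```

>>> step_arm(steps=[0.95,-4.2,0.8,0,0,0,100,0.95,-4.2,0.8,0,0,0,100,0.95,-4.2,0.8,0,0,0,100,0.95,-4.2,0.8,0,0,0,100,0.95,-4.2,0.8,0,0,0,100,0.9,-4.2,0.5,0,0,0,100,0.9,-4.2,0.5,0,0,0,100,0,0,0,0,0,0,100,0,0,0,0,0,0,100])

```text
time_s: 30.65
tcp_pos: [0.4949, -0.285, 0.2732]
tool_rot: [[0.177, 0.984, -0.004], [0.984, -0.177, 0.003], [0.003, -0.004, -1.0]]
force: [-0.6, -0.2, 0.4]
grip_width: 0.0854
```

```bash
cat > ring.py <<'E'
from h import *
from scipy.optimize import minimize
def samp(g,n,P,s):
    K,W=cam(n,s);q=(W[:3,:3]@P.T).T+W[:3,3];q=(K@q.T).T;q=q[:,:2]/q[:,2:]
    return cv2.remap(g,q[:,0].astype(np.float32)[None],q[:,1].astype(np.float32)[None],cv2.INTER_LINEAR)[0].astype(float)
th=np.radians(np.arange(0,360,2))
def ring(c,r,z):return np.c_[c[0]+r*np.cos(th),c[1]+r*np.sin(th),np.full(len(th),z)]
def find(im,n,c0,s=None):
    g=cv2.cvtColor(im,cv2.COLOR_RGB2GRAY)
    # stub edge: bright inside r=11 (z .1), dark top at r=17 (z .09), ground brighter outside
    best=None
    for dx in np.arange(-.03,.0301,.002):
        for dy in np.arange(-.03,.0301,.002):
            c=(c0[0]+dx,c0[1]+dy);v=np.median(samp(g,n,ring(c,.009,.1),s))-np.median(samp(g,n,ring(c,.022,.09),s))+.3*np.mean(samp(g,n,ring(c,.010,.1),s)-samp(g,n,ring(c,.018,.09),s))-samp(g,n,ring(c,.011,.1),s).std()*.3
            if best is None or v>best[0]:best=(v,c)
    c=best[1];p=np.mean([samp(g,n,ring(c,r,.09),s) for r in(.019,.022,.025)],0);p=p-np.median(p);p[p<.4*p.max()]=0
    return best[0],np.round(c,4),np.degrees(np.angle((p*np.exp(1j*th)).sum())),p.max(),int((p>0).sum()*2)
E
python3 - <<'E'
from ring import *;import pickle
s=arm.get_state();im=arm.snapshot('wrist');pickle.dump(s,open('pics/w13.pkl','wb'));cv2.imwrite('pics/w13.png',im[...,::-1]);t=arm.snapshot('top');cv2.imwrite('pics/top13.png',t[...,::-1])
t0=cv2.imread('pics/top0.png')[...,::-1].copy();t9=cv2.imread('pics/top9.png')[...,::-1].copy()
print(s['tcp_pos'],s['q'])
for c in((.4998,-.284),(.5098,-.4101)):print('top0',find(t0,'top',c),'top9',find(t9,'top',c),'wrist',px('wrist',[*c,.1],s),find(im,'wrist',c,s))
E
```

```text
[ 0.4949 -0.285   0.2732] [-0.653  -0.0901  1.6976  0.0004  1.5391 -0.4755]Traceback (most recent call last):
  File "<stdin>", line 5, in <module>
  File "ring.py", line 14, in find
    c=(c0[0]+dx,c0[1]+dy);v=np.median(samp(g,n,ring(c,.009,.1),s))-np.median(samp(g,n,ring(c,.022,.09),s))+.3*np.mean(samp(g,n,ring(c,.010,.1),s)-samp(g,n,ring(c,.018,.09),s))-samp(g,n,ring(c,.011,.1),s).std()*.3
                                                                             ~~~~^^^^^^^^^^^^^^^^^^^^^^^^
  File "ring.py", line 4, in samp
    K,W=cam(n,s);q=(W[:3,:3]@P.T).T+W[:3,3];q=(K@q.T).T;q=q[:,:2]/q[:,2:]
        ~~~^^^^^
  File "h.py", line 5, in cam
    p=arm.camera_params(n);K=np.array([[p['fx'],0,p['cx']],[0,p['fy'],p['cy']],[0,0,1]])
ValueError: time passes only in moves, steps and waits
```

```bash
sed -i 's/^def cam/from functools import lru_cache\n@lru_cache(None)\ndef cp(n): return arm.camera_params(n)\ndef cam/; s/p=arm.camera_params(n);K/p=cp(n);K/' h.py
python3 - <<'E'
from ring import *;import pickle
s=pickle.load(open('pics/w13.pkl','rb'));L=lambda n:cv2.imread(f'pics/{n}.png')[...,::-1].copy()
im,t0,t9,t=L('w13'),L('top0'),L('top9'),L('top12')
for c in((.4998,-.284),(.5098,-.4101)):
  print('top0',find(t0,'top',c));print('top9',find(t9,'top',c));print('top12',find(t,'top',c));print('wrist',px('wrist',[*c,.1],s),find(im,'wrist',c,s))
E
```

```text
top0 (np.float64(81.81819981653913), array([ 0.4998, -0.284 ]), np.float64(-60.10018077831528), np.float64(81.0), 34)
top9 (np.float64(86.39362886483599), array([ 0.4998, -0.284 ]), np.float64(-60.125537112200455), np.float64(84.66666666666666), 34)
top12 (np.float64(85.53287649478338), array([ 0.4998, -0.284 ]), np.float64(-60.128720595942376), np.float64(85.66666666666666), 34)
wrist [277.7009 190.8062] (np.float64(72.34919481794942), array([ 0.4978, -0.286 ]), np.float64(-56.09069105335156), np.float64(169.16666666666669), 34)
top0 (np.float64(86.21092247435352), array([ 0.5098, -0.4101]), np.float64(82.58641523176476), np.float64(95.33333333333331), 36)
top9 (np.float64(89.88654430089967), array([ 0.5098, -0.4101]), np.float64(82.59653688234278), np.float64(98.0), 36)
top12 (np.float64(89.90193890535865), array([ 0.5098, -0.4101]), np.float64(82.60245801048617), np.float64(98.5), 36)
wrist [310.6428 315.5586] (np.float64(116.38273018827496), array([ 0.5098, -0.4101]), np.float64(85.36660718322533), np.float64(155.5), 32)
```

>>> step_arm(steps=[0.4,0,-4,0,0,0,100,0,0,-4.5,0,0,0,100,0,0,-4.5,0,0,0,100,0,0,-4,0,0,0,100,0,0,-3,0,0,0,100,0,0,-2,0,0,0,100,0,0,0,0,0,0,100,0,0,0,0,0,0,70,0,0,0,0,0,0,60,0,0,0,0,0,0,50,0,0,0,0,0,0,50], newtons=40)

```text
time_s: 31.85
tcp_pos: [0.5007, -0.2855, 0.0582]
tool_rot: [[0.175, 0.985, 0.002], [0.985, -0.175, -0.001], [-0.001, 0.002, -1.0]]
force: [-2.0, 2.1, 5.7]
grip_width: 0.0594
```

Gripped (59.4 mm). Turning +1.08 rad.

>>> step_arm(steps=[0,0,0,0,0,0.135,50,0,0,0,0,0,0.135,50,0,0,0,0,0,0.135,50,0,0,0,0,0,0.135,50,0,0,0,0,0,0.135,50,0,0,0,0,0,0.135,50,0,0,0,0,0,0.135,50,0,0,0,0,0,0.135,50,0,0,0,0,0,0,50,0,0,0,0,0,0,50])

```text
time_s: 32.85
tcp_pos: [0.5017, -0.2861, 0.0583]
tool_rot: [[-0.784, 0.621, 0.005], [0.621, 0.784, -0.002], [-0.005, 0.001, -1.0]]
force: [2.6, -0.1, 6.3]
grip_width: 0.0591
```

>>> step_arm(steps=[0,0,0,0,0,0,75,0,0,0,0,0,0,100,0,0,0,0,0,0,100,0,0,0,0,0,0,100,0,0,3,0,0,0,100,0,0,4,0,0,0,100,0,0,4.5,0,0,0,100,0,0,4.5,0,0,0,100,0,0,4.5,0,0,0,100,0,0,0,0,0,0,100])

```text
time_s: 33.85
tcp_pos: [0.5024, -0.2871, 0.27]
tool_rot: [[-0.785, 0.619, 0.011], [0.619, 0.786, -0.009], [-0.014, 0.0, -1.0]]
force: [0.4, -1.0, 0.6]
grip_width: 0.0856
```

```bash
cat > bits.py <<'E'
from ring import *;import sys,pickle
n=sys.argv[1];s=arm.get_state();im=arm.snapshot('wrist');t=arm.snapshot('top')
cv2.imwrite(f'pics/w{n}.png',im[...,::-1]);cv2.imwrite(f'pics/top{n}.png',t[...,::-1]);pickle.dump(s,open(f'pics/w{n}.pkl','wb'))
R=np.array(s['tool_rot']);print(s['time_s'],s['tcp_pos'],np.degrees(np.arctan2(R[1,1],R[0,1])),s['q'])
for c in((.4998,-.284),(.5098,-.4101)):
  print('top',find(t,'top',c))
  u=px('wrist',[*c,.1],s);print('wrist',u,find(im,'wrist',c,s) if 30<u[0]<530 and 30<u[1]<390 else '')
E
python3 bits.py 14
```

```text
33.85 [ 0.5024 -0.2871  0.27  ] 51.772638530048305 [-0.6477 -0.0827  1.6959 -0.0002  1.5143 -1.5513]
top (np.float64(55.747434648764674), array([ 0.4818, -0.314 ]), np.float64(-153.10966698194827), np.float64(63.333333333333336), 136)
wrist [272.7634 185.8303] (np.float64(102.9252229565582), array([ 0.5298, -0.256 ]), np.float64(126.31321403074965), np.float64(122.0), 130)
top (np.float64(9.362680478569715), array([ 0.5378, -0.4381]), np.float64(62.425508530912715), np.float64(12.0), 106)
wrist [171.9757 276.8866] (np.float64(119.75839550380417), array([ 0.5398, -0.4301]), np.float64(-18.63234635939868), np.float64(72.83333333333331), 134)
```

Run:
```python
from h import *;import pickle
g=cv2.imread('pics/w14.png',0);s=pickle.load(open('pics/w14.pkl','rb'))
a=cv2.resize(g,(112,42),interpolation=cv2.INTER_AREA)
for r in a:print(''.join(' .:-=+*#%@'[min(9,int(x)//26)] for x in r))
```

```text
********************++************************+++==++++++++--------::----=======****************************+++*
*********************++***********************+==+*********=--------::---======+**************************+++***
***********************++*******************+++************=----------:-=======************************+++******
*************************+****************++**#************--------------======**********************++*********
**************************++************++*#***#***********=------==---=--=====*******************++************
*************************##*++********++*##****************-------------=--===+****************+++**************
*************************####*+*****++*####****************=------------===--=***************++*****************
*************#####******#######++++*#######****************=------------====--************++********************
************########**########*+++*########****************====-=---==========+********+++***#######************
************################*++*##*+*#########***###*******+=====-===========**+***
[... 2848 characters left out ...]
::--=+
      ::..  .            .  ..*******#####**################****##******=-+=---.                .....::...      
                            .*******########**##########*******###*******+=----:                                
                            .:+******########****####*********************+---:.                                
                              .-*********========+*********++=======******#+-.                                  
                               ..+*****+=............:::............=+*****+.                                   
                                 .-=-...................................-=-                                     
             ..
```

```bash
sed -i 's/-.03,.0301,.002/-.012,.0121,.0015/g' ring.py
python3 - <<'E'
from ring import *;import pickle
s=pickle.load(open('pics/w14.pkl','rb'));im=cv2.imread('pics/w14.png')[...,::-1].copy()
for c in((.5024,-.2871),(.5098,-.4101)):print(find(im,'wrist',c,s))
E
```

```text
(np.float64(118.46186402454497), array([ 0.4979, -0.2871]), np.float64(2.982693879333938), np.float64(89.99999999999999), 32)
(np.float64(121.13206980422123), array([ 0.5113, -0.4101]), np.float64(88.86421800483846), np.float64(161.0), 32)
```

>>> step_arm(steps=[0.3,-4.1,0,0,0,0,100,0.3,-4.1,0,0,0,0,100,0.2,-4.15,0,0,0,0,100,0,0,0,0,0,0,100,0,0,-4,0,0,0,100,0,0,-4.5,0,0,0,100,0,0,-4,0,0,0,100,0,0,0,0,0,0,100,0,0,0,0,0,0,100])

```text
time_s: 34.85
tcp_pos: [0.5069, -0.4073, 0.1343]
tool_rot: [[-0.786, 0.618, -0.003], [0.618, 0.786, 0.003], [0.004, 0.001, -1.0]]
force: [0.3, -0.9, 0.8]
grip_width: 0.0852
```

>>> step_arm(steps=[0.4,-0.3,-3,0,0,0,100,0,0,-3,0,0,0,100,0,0,-1.9,0,0,0,100,0,0,0,0,0,0,100,0,0,0,0,0,0,70,0,0,0,0,0,0,60,0,0,0,0,0,0,50,0,0,0,0,0,0,50])

```text
time_s: 35.65
tcp_pos: [0.5134, -0.4133, 0.0608]
tool_rot: [[-0.786, 0.618, 0.004], [0.618, 0.786, -0.004], [-0.006, -0.001, -1.0]]
force: [-1.8, -0.3, 7.2]
grip_width: 0.0591
```

>>> step_arm(steps=[0,0,0,0,0,-0.14,50,0,0,0,0,0,-0.14,50,0,0,0,0,0,-0.14,50,0,0,0,0,0,-0.14,50,0,0,0,0,0,-0.14,50,0,0,0,0,0,-0.14,50,0,0,0,0,0,-0.14,50,0,0,0,0,0,-0.14,50,0,0,0,0,0,-0.14,50,0,0,0,0,0,-0.14,50,0,0,0,0,0,-0.02,50,0,0,0,0,0,0,50])

```text
time_s: 36.85
tcp_pos: [0.5128, -0.4135, 0.0607]
tool_rot: [[0.494, 0.87, 0.003], [0.87, -0.494, -0.004], [-0.002, 0.004, -1.0]]
force: [-1.3, -0.2, 6.9]
grip_width: 0.0593
```

>>> step_arm(steps=[0,0,0,0,0,0,75,0,0,0,0,0,0,100,0,0,0,0,0,0,100,0,0,0,0,0,0,100,0,0,3,0,0,0,100,0,0,4,0,0,0,100,0,0,4.5,0,0,0,100,0,0,4.5,0,0,0,100,0,0,4.5,0,0,0,100,-4,0,3,0,0,0,100,-4,0,3,0,0,0,100,0,0,0,0,0,0,100])

```text
time_s: 38.05
tcp_pos: [0.4301, -0.4132, 0.3289]
tool_rot: [[0.496, 0.868, 0.005], [0.868, -0.496, -0.008], [-0.005, 0.009, -1.0]]
force: [0.1, 0.1, -0.1]
grip_width: 0.0855
```

```bash
python3 bits.py 15
python3 - <<'E'
from ring import *;import pickle
t=cv2.imread('pics/top15.png')[...,::-1].copy();im=cv2.imread('pics/w15.png')[...,::-1].copy()
b=cv2.resize(t[170:300,120:300],None,fx=2.2,fy=2.2,interpolation=cv2.INTER_CUBIC);a=cv2.resize(im,None,fx=.7,fy=.7)
print(a.shape,b.shape)
E
```

```text
38.05 [ 0.4301 -0.4132  0.3289] -29.72151283880859 [-0.8896 -0.0585  1.5763 -0.0011  1.6139 -0.3709]
top (np.float64(54.38311568037724), array([ 0.5013, -0.2855]), np.float64(0.8621069998237122), np.float64(102.33333333333331), 34)
wrist [265.1398  17.2291] 
top (np.float64(61.97518105905385), array([ 0.5158, -0.4086]), np.float64(1.458407750587291), np.float64(76.0), 36)
wrist [338.4634 136.2138] (np.float64(67.83408374621251), array([ 0.5158, -0.4101]), np.float64(4.9235253534683325), np.float64(89.50000000000001), 32)
(294, 392, 3) (286, 396, 3)
```

>>> step_arm(steps=[-1,4,2,0,0,0,100,-1,4,2,0,0,0,100,0,4,1,0,0,0,100,0,4,1,0,0,0,100,0,4,0,0,0,0,100,0,4,0,0,0,0,100,0,4,0,0,0,0,100,0,4,0,0,0,0,100,0,4,0,0,0,0,100,0,4,0,0,0,0,100,0,4,0,0,0,0,100,0,4,0,0,0,0,100,0,0,0,0,0,0,100,0,0,0,0,0,0,100,0,0,0,0,0,0,100,0,0,0,0,0,0,100,0,0,0,0,0,0,100,0,0,0,0,0,0,100,0,0,0,0,0,0,100,0,0,0,0,0,0,100])

```text
time_s: 40.15
tcp_pos: [0.4118, 0.0682, 0.3822]
tool_rot: [[0.494, 0.87, 0.0], [0.87, -0.494, 0.0], [0.0, 0.0, -1.0]]
force: [-0.1, -0.2, -0.4]
grip_width: 0.0849
```

>>> step_arm(steps=[0,0,0,0,0,0,100,0,0,0,0,0,0,100,0,0,0,0,0,0,100,0,0,0,0,0,0,100,0,0,0,0,0,0,100,0,0,0,0,0,0,100,0,0,0,0,0,0,100,0,0,0,0,0,0,100,0,0,0,0,0,0,100,0,0,0,0,0,0,100,0,0,0,0,0,0,100,0,0,0,0,0,0,100,0,0,0,0,0,0,100,0,0,0,0,0,0,100,0,0,0,0,0,0,100,0,0,0,0,0,0,100,0,0,0,0,0,0,100,0,0,0,0,0,0,100,0,0,0,0,0,0,100,0,0,0,0,0,0,100])

```text
time_s: 42.15
tcp_pos: [0.4117, 0.0685, 0.382]
tool_rot: [[0.493, 0.87, -0.0], [0.87, -0.493, 0.0], [-0.0, -0.0, -1.0]]
force: [0.1, -0.8, -0.2]
grip_width: 0.0856
```

>>> step_arm(steps=[0,0,0,0,0,0,100,0,0,0,0,0,0,100,0,0,0,0,0,0,100,0,0,0,0,0,0,100,0,0,0,0,0,0,100,0,0,0,0,0,0,100,0,0,0,0,0,0,100,0,0,0,0,0,0,100,0,0,0,0,0,0,100,0,0,0,0,0,0,100,0,0,0,0,0,0,100,0,0,0,0,0,0,100,0,0,0,0,0,0,100,0,0,0,0,0,0,100,0,0,0,0,0,0,100,0,0,0,0,0,0,100,0,0,0,0,0,0,100,0,0,0,0,0,0,100,0,0,0,0,0,0,100,0,0,0,0,0,0,100])

```text
time_s: 44.15
tcp_pos: [0.4117, 0.0685, 0.3821]
tool_rot: [[0.493, 0.87, 0.0], [0.87, -0.493, -0.0], [-0.0, 0.0, -1.0]]
force: [-0.6, 0.1, 0.2]
grip_width: 0.0852
```

```bash
python3 bits.py 16
python3 - <<'E'
from ring import *
t=cv2.imread('pics/top16.png')[...,::-1].copy();t0=cv2.imread('pics/top0.png')
sc=arm.snapshot('scene')
a=cv2.resize(t[130:300,130:450],None,fx=2.4,fy=2.0,interpolation=cv2.INTER_CUBIC)
b=cv2.resize(sc[80:310,160:450],None,fx=1.1,fy=1.1);C=np.zeros((600,800,3),np.uint8);C[:340,:768]=a;C[342:342+b.shape[0],:b.shape[1]]=b
c=cv2.resize(t[225:262,355:440],None,fx=4,fy=4,interpolation=cv2.INTER_CUBIC);C[342:490,400:740]=c
cv2.imwrite('pics/fin.png',cv2.convertScaleAbs(C[...,::-1],alpha=1.3))
E
```

```text
44.15 [0.4117 0.0685 0.3821] -29.56616980477034 [-0.014  -0.5021  1.8495 -0.      1.7942  0.5021]
top (np.float64(87.0356569389043), array([ 0.5013, -0.287 ]), np.float64(3.900796536632751), np.float64(88.66666666666666), 34)
wrist [456.2395 363.1632] (np.float64(-0.7926616192594471), array([ 0.5058, -0.293 ]), np.float64(62.46104555411062), np.float64(3.666666666666666), 82)
top (np.float64(91.65257811939797), array([ 0.5158, -0.4101]), np.float64(5.404660647626631), np.float64(97.66666666666669), 36)
wrist [495.0802 424.4672]
```

View pics/fin.png

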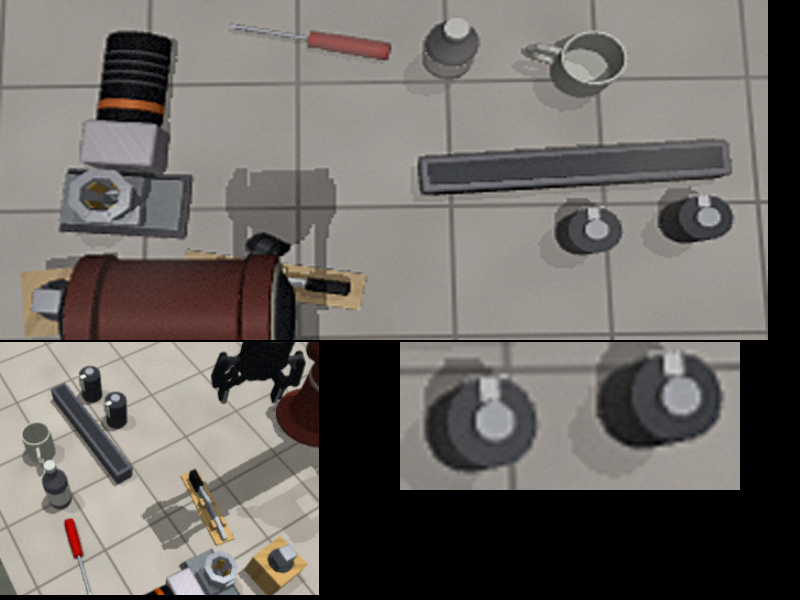

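The last picture shows the arbor upright in the rack, the drift between the cradle cheeks, and both stripes pointing at the reader. The mug, bottle and screwdriver have not moved. Handing in.

```bash
python3 -c "
from plant import arm
print(arm.job_done())"
```

```text
the job is handed in; nothing more can be done
None
```

The job is done and handed in at about 44 s of the 192 s allowed; no verdict was reported.

**Arbor and drift**
- I started the arbor about 45° out of line and it stopped on the ledge. Twisted and pushed, it went home, with the tool at its expected seated height, and I let go.
- The drift, driven in through the slot, lifted the arbor by about 10 mm. That figure is from the camera, where the head rose about 1.4 px. The fingers held only the drift meanwhile.
- The arbor is back upright in its rack and the drift is flat between the cheeks of its cradle. Its handle is about 5 mm or less from the seat point.

**Bits**
- Only the middle and -y-end bits were present.
- I turned both where they stood. In the top view their labels now read 3.9° and 5.4° against the reader's 3.1°, and the limit is about 14°.

**Checks that disagreed**
- The wrist camera's last stripe reading of one bit was unusable because it was out of view, so the final label angles rest on the top view.
- An earlier automatic bit search failed because its search window was too wide. I narrowed the window and it then gave a good reading.
- I saw no bit knocked aside before handing in.

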